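Load a tile into the scoring jig, glazed face up, and lock it

TASK

Take the teal-glazed tile off the wooden easel and lay it gently in the pocket of the scoring jig with its glazed face up, flat and fully home. Then swing the brass turn-button over the end of the tile until it meets its stop, let go, and leave the white disc and the jar lid where they are.

Things in the scene. Friction and masses are not known exactly. Their poses are not given: they have to be found in the camera images.
- tile_center (a point): Centre of the loose tile, 140 x 62 x 12 mm, 0.2 kg: terracotta with a ribbed back, teal glaze on the other large face. Axes: x along its length, y along its width, z out of the glazed face. At the start it stands on a short edge on the easel, x up, leaning back 20 degrees from upright, glaze roughly towards the robot. Either end may go first into the pocket.
- tile_glaze (a point): Centre of the tile's glazed face, 6 mm from tile_center along z; same axes.
- easel: Fixed wooden easel under the tile. Origin on the table under its middle; it faces its own -x. Base 150 x 110 x 14 mm. The tile stands on a ledge 32 mm above the table behind a lip 4 mm high, 3 mm in front of the tile, and leans on a back rest only 36 mm wide, so both long edges of the tile are free.
- jig: Fixed plywood jig 194 x 104 mm, origin on the table under its centre, axes as jig_pocket. Only its two ends have pocket walls: for 35 mm either side of the centre both sides are cut away down to the table, leaving a spine 36 mm wide, so fingers holding the tile by the middle of its long edges have free space beside and below it.
- jig_pocket (a point): Centre of the pocket floor, 36 mm above the table; z up, x along the jig to the end that carries the turn-button. The pocket is 146 mm (x) by 68 mm (y), so 3 mm clearance all round the tile, and 10 mm deep: the seated tile's glaze stands 2 mm above the rim.
- turn_button (a joint): Angle of the brass turn-button. It turns about the vertical through the point 86 mm along x from jig_pocket. 0 = against its stop, pointing along the jig's -x over the end of the tile; it grows as it opens towards the jig's +y side (1.57 = square across, clear of the pocket) up to 2.4; below 1.5 it overhangs the pocket. It stays where left and needs about 1 N at the knob.
- knob (a point): Middle of the upright black knob on the button, 14 mm diameter, 58 to 86 mm above the table, 50 mm from the pivot. The brass bar below it is 18 mm wide, 51 to 58 mm above the table, 3 mm above the seated tile.
- disc: White speckled ceramic disc lying flat, 83 mm across, 9 mm thick, a bystander; origin at the centre of its underside.
- lid: Brass-coloured jar lid lying flat, 55 mm across, 13 mm tall, a bystander; origin at the centre of its underside.
Mind the look-alikes: they are no part of the job. What is shaped like the part that bears tile_center but purple is not meant.

How it is judged:
By the outcome, as a careful person would: the job done as asked, in the order asked, and still so for the second after the job is handed in, with the robot touching nothing.
It also fails if it takes over 67 s, if anything falls off the work surface, if the arm or the gripper's body presses on something with over 40 N, if the wrist force passes 120 N, or if a joint passes its speed limit or range.

ROBOT

A 7-joint arm with a two-finger parallel gripper is mounted at the origin on a cart in front of the work surface, level with it; the furniture and walls round the work are solid. World frame = base frame: x ahead of the robot, y to its left, z up, the work surface at z = 0. Lengths are in m, angles in rad, forces in N, time in s.
With the tool pointing down it reaches from about 0.4 to 0.85 m from the base axis. Payload 4.5 kg.
Tool frame: the origin (TCP) lies midway between the tips of the shut fingers; the grasp point (between the pads) lies 19 mm behind it; y points along the fingers, z is the direction in which the jaws open and shut, and the axes are right-handed (so a half turn about y gives the same grasp; the last joint's range is limited). The gripper opens to 88 mm and grips with 3 to 60 N. Pads are 18 mm wide; open, the fingers measure 123 mm over their backs; the gripper's body (75 mm by 187 mm) begins 45 mm behind the grasp point.
Start: joints at [-1.156, 0.689, -0.195, 1.565, 0.157, 0.902, -0.215], TCP at [0.232, 0.58, 0.239] pointing down, gripper open.
Joint ranges: [-3.01, 3.01], [-0.46, 2.08], [-1.47, 1.51], [0.13, 2.56], [-1, 4.14], [0.04, 2.09], [-2.66, 2.66]. Speed limits (rad/s): [2.57, 2.57, 3.14, 3.14, 3.14, 3.14, 3.14].

INTERFACE

Orientations are given as a unit quaternion [x, y, z, w].
In Python, from plant import r, snapshot, get_calibration, job, boxes_of gives the robot as it stands. The module is installed in compiled form; this text tells all that it offers.
- The arm moves only by the shell command python3 -m handwheel 'ROWS' [OPENING] [FORCE]. ROWS is JSON, a list that holds one entry, the list of rows, each a list of 6 numbers: the shift along the tool's x, y, z as a fraction of full scale, then the turn, a rotation vector about the tool's x, y, z as a fraction of full scale. In form: [[[x, y, z, wx, wy, wz], ...]]. A call has 1 to 12 rows; each row is the pose to reach, as a shift and turn from the pose commanded when the call began, along the tool's axes at that moment, turning the shorter way round; what a row does not reach only later rows make up. Full scale, the value 1, is 100 cm for a shift and 180 degrees for a turn. A row lasts 1/12 s, in which the tool goes at most 41.7 mm and 7.16 degrees, less where a joint would pass 70% of its speed; a pose out of reach is approached as far as the arm can. A call with a number of a shift or a turn outside -1 to 1 is refused whole. A call with a gripper value outside its range is refused whole. OPENING is the opening, from -1 (shut) to 1 (fully open), set as the call begins (- or left out, the last holds). The fingers move at their own pace and stop on an object; FORCE is the grip in N (left out, the last holds). Time passes only in rows, so rows that repeat a pose let the fingers close. It gives the time, the measured TCP pose, the force and the opening at its end, in the units of the state.
- r.get_state(): the state, without advancing time (a new reading comes with each control period).
- snapshot(name): name is "side" or "top" or "wrist"; returns the picture (480x640x3 uint8, red, green, blue); there is no depth.
- get_calibration(name): a dict with "fx", "fy", "cx", "cy" (pixels), "k1" (the pictures are not rectified: a ray, as slopes to the right and down, at radius r is drawn at 1 + k1 r^2 times it, then the intrinsics apply), "T" (4x4, takes a point from camera to world coordinates). Camera axes: x right, y down, z forward; pixel columns grow to the right and rows downward; lengths in m; the calibration is good to about 2 mm. A picture is of the moment at which its call begins: read the wrist's pose just before it. get_calibration takes no time and is no camera call; for the wrist camera it gives the pose at the moment of the call.
- job.finish_job(): hands the job in, once; it reports no verdict.
Trained networks look in the newest picture that a camera, given by its name, has taken for a name from the list of things; names that differ only in an ending like _2 or _b are one class to them, and where a whole thing is asked for, a point or a joint stands for the part that bears it (a point fixed in the world has none). Each returns a list of dicts, best first, with "confidence" (0 to 1); they miss things now and then, are a little off and sometimes report something else, mostly with a low value. They report only what shows in the picture. A call takes as long as a camera call. They do not tell look-alikes from the thing itself.
- boxes_of(thing, camera): "bbox" ([left, top, right, bottom] in pixels, round what is visible of it).
The state is a dict: "clock": time; "q": joint angles; "qd": joint speeds; "joint_torque": joint torques, N m; "tool_pos": TCP position; "eef_rot": TCP orientation; "contact_force": force on the tool from outside, world axes, zero at the start; "moment": the same for the moment, N m; "opening": opening from 0.0 (shut) to 1.0 (fully open).
Only numpy, scipy, OpenCV 4.12 (cv2) and the standard library are available. Lean on these libraries where they do the work, as an engineer would, in place of code of your own. Each camera call takes 0.05 s, during which the arm holds its last target. There are 200 camera calls.

## Working session

There is one attempt and no reset: what is moved stays moved. The work goes in short steps, Python scripts to look and compute and a shell command to move; the robot and the scene stay as the last step left them, time stands still between calls to the robot, and variables do not carry over. Pictures are saved under pics/ and viewed, about 8 in all and at most 12, crops included, and the job is handed in when it is done.

```bash
mkdir -p pics; ls; python3 - <<'E'
from plant import r,snapshot,get_calibration,boxes_of
import cv2,numpy as np
s=r.get_state();print({k:np.round(v,3) for k,v in s.items()})
for n in("top","side"):
    im=snapshot(n);cv2.imwrite(f"pics/{n}0.png",im[:,:,::-1])
    c=get_calibration(n);print(n,c["fx"],c["fy"],c["cx"],c["cy"],c["k1"],np.round(c["T"],4).tolist())
    for t in("tile_center","easel","jig","knob","disc","lid"):
        print(t,[(np.round(b["bbox"]).tolist(),round(b["confidence"],2)) for b in boxes_of(t,n)[:3]])
E
```

```text
pics
{'clock': np.float64(0.0), 'q': array([-1.156,  0.69 , -0.194,  1.566,  0.157,  0.902, -0.215]), 'qd': array([-0.   , -0.002, -0.001, -0.001, -0.   ,  0.001,  0.003]), 'joint_torque': array([ 1.0000e-03, -5.2756e+01, -1.2670e+00, -1.5343e+01, -5.3000e-02,
        7.0000e-03,  0.0000e+00]), 'tool_pos': array([0.232, 0.58 , 0.238]), 'eef_rot': array([ 0.695, -0.134,  0.134, -0.694]), 'contact_force': array([-0.752, -0.218,  0.718]), 'moment': array([-0.018,  0.002,  0.026]), 'opening': np.float64(1.002)}
top 466.4794605484674 466.4794605484674 317.7801966852003 241.8936619281359 -0.11685427883848419 [[0.0183, -0.9925, 0.1212, 0.4216], [-0.9996, -0.0154, 0.0252, -0.1886], [-0.0231, -0.1216, -0.9923, 0.9287], [0.0, 0.0, 0.0, 1.0]]
tile_center [([227.0, 265.0, 274.0, 339.0], 0.82), ([206.0, 181.0, 251.0, 230.0], 0.78)]
easel [([213.0, 165.0, 274.0, 242.0], 0.87)]
jig [([352.0, 195.0, 430.0, 310.0], 0.74)]
knob [([379.0, 194.0, 409.0, 217.0], 0.6)]
disc [([326.0, 167.0, 369.0, 205.0], 0.88), ([209.0, 180.0, 255.0, 226.0], 0.63)]
lid [([387.0, 169.0, 418.0, 200.0], 0.82), ([348.0, 195.0, 430.0, 312.0], 0.61)]
side 456.20528222979897 456.20528222979897 322.76939296567963 238.9440889600465 0.02724377311694002 [[-0.9999, 0.0036, -0.0144, 0.5633], [0.0147, 0.3989, -0.9169, 0.5894], [0.0024, -0.917, -0.399, 0.4043], [0.0, 0.0, 0.0, 1.0]]
tile_center [([281.0, 217.0, 323.0, 320.0], 0.95), ([369.0, 298.0, 459.0, 329.0], 0.74)]
easel [([230.0, 250.0, 336.0, 347.0], 0.96), ([276.0, 217.0, 320.0, 320.0], 0.45)]
jig [([291.0, 210.0, 389.0, 258.0], 0.74)]
knob [([291.0, 211.0, 310.0, 226.0], 0.69)]
disc [([250.0, 249.0, 286.0, 272.0], 0.7)]
lid [([266.0, 234.0, 282.0, 247.0], 0.59)]
```

View pics/top0.png

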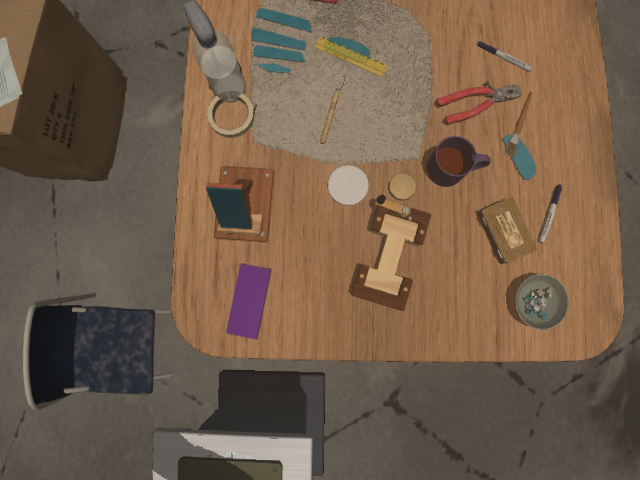

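View pics/side0.png

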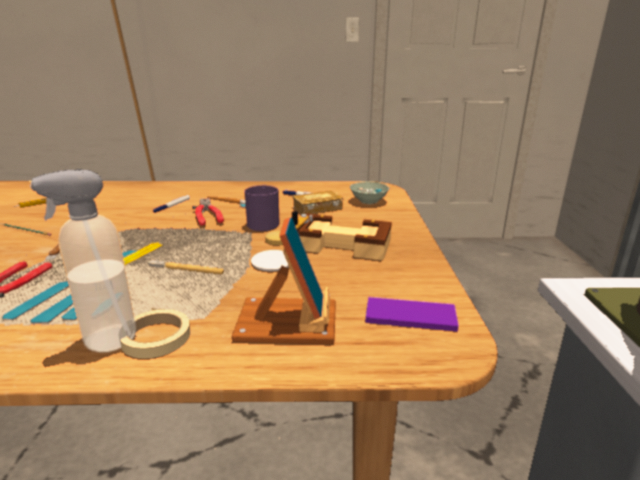

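The top view shows the teal tile on its easel at about (240,205), the purple look-alike at (249,301), the jig at (391,255) with the open button and knob near (381,200), the disc at (348,185) and the lid at (402,186). In the side view the tile leans back at (303,265).

```bash
cat > h.py <<'E'
import cv2,numpy as np
from scipy.spatial.transform import Rotation as R
from scipy.optimize import least_squares
from plant import r,snapshot,get_calibration,boxes_of
def proj(c,P):
    T=np.array(c["T"]);p=(np.atleast_2d(P)-T[:3,3])@T[:3,:3]
    s=p[:,:2]/p[:,2:];s=s*(1+c["k1"]*(s**2).sum(1,keepdims=True))
    return s*[c["fx"],c["fy"]]+[c["cx"],c["cy"]]
def ray(c,uv,z):
    T=np.array(c["T"]);d=(np.atleast_2d(uv).astype(float)-[c["cx"],c["cy"]])/[c["fx"],c["fy"]];s=d.copy()
    for _ in range(20): s=d/(1+c["k1"]*(s**2).sum(1,keepdims=True))
    v=np.c_[s,np.ones(len(s))]@T[:3,:3].T
    return T[:3,3]+v*((z-T[2,3])/v[:,2:])
def crop(im,x0,y0,x1,y1,k,f):
    o=cv2.resize(im[y0:y1,x0:x1],None,fx=k,fy=k,interpolation=cv2.INTER_CUBIC);cv2.imwrite(f,o[:,:,::-1])
def tf(x,y,yaw,P):
    P=np.atleast_2d(P).astype(float);return R.from_euler('z',yaw).apply(P)+[x,y,0]
E
python3 - <<'E'
from h import *
im=cv2.imread("pics/top0.png")[:,:,::-1]
a=cv2.resize(im[160:250,200:285],None,fx=5,fy=5,interpolation=cv2.INTER_CUBIC)
b=cv2.resize(im[185:315,345:438],None,fx=4,fy=4,interpolation=cv2.INTER_CUBIC)
o=np.zeros((520,800,3),np.uint8);o[:450,:425]=a;o[:520,428:]=b
cv2.imwrite("pics/crop0.png",o[:,:,::-1])
c=get_calibration("top")
print(ray(c,[[243,204],[348,185],[402,186],[391,255]],0.02))
w=get_calibration("wrist");print({k:np.round(v,3).tolist() for k,v in w.items()})
E
```

```text
[[ 0.60652088 -0.01464702  0.02      ]
 [ 0.64780481 -0.22366959  0.02      ]
 [ 0.64750786 -0.33147941  0.02      ]
 [ 0.50898078 -0.30913505  0.02      ]]
{'fx': 399.602, 'fy': 399.602, 'cx': 322.555, 'cy': 239.356, 'k1': -0.01, 'T': [[0.371, 0.889, 0.268, 0.164], [0.929, -0.355, -0.108, 0.608], [-0.001, 0.289, -0.957, 0.386], [0.0, 0.0, 0.0, 1.0]]}
```

View pics/crop0.png

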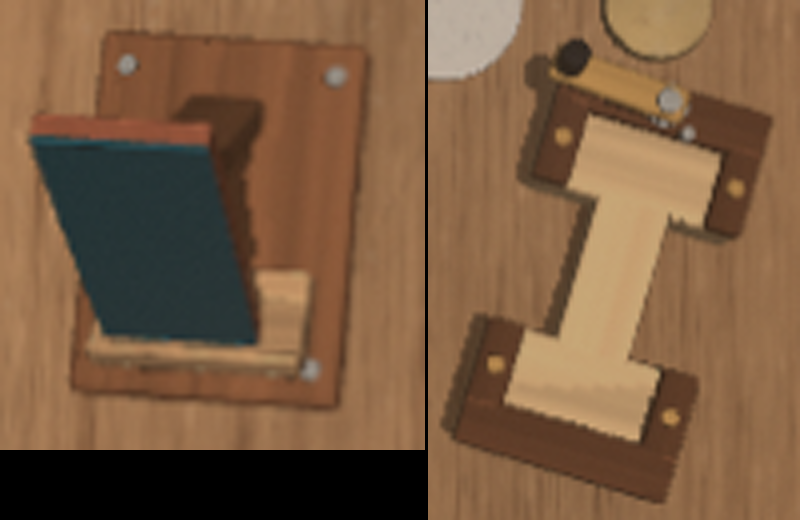

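The crop shows the easel base corners, the glaze outline, the jig's dark wall corners and the knob clearly enough to fit poses; the button stands open, a bit past square, towards the jig's +y.

```bash
cat >> h.py <<'E'
E0=[[.075,.055,.014],[.075,-.055,.014],[-.075,-.055,.014],[-.075,.055,.014]]
J0=[[.097,-.052,.046],[.035,-.052,.046],[.035,.052,.046],[-.035,.052,.046],[-.035,-.052,.046],[-.097,-.052,.046],[-.097,.052,.046]]
t=np.radians(20);XT=np.array([np.sin(t),0,np.cos(t)]);ZT=np.array([-np.cos(t),0,np.sin(t)]);YT=np.cross(ZT,XT)
T0=[np.array([0,0,.0998])+.006*ZT+a*.07*XT+b*.031*YT for a,b in((1,-1),(1,1),(-1,1),(-1,-1))] # YT = -y easel
def fit(c,M,uv,g):
    f=lambda p:(proj(c,tf(*p,M))-uv).ravel()
    s=least_squares(f,g,loss='soft_l1');return s.x,np.round(f(s.x).reshape(-1,2),1).tolist()
E
python3 - <<'E'
from h import *
print("YT",YT)
c=get_calibration("top")
A=lambda l:np.array([[200+(x+.5)/5-.5,160+(y+.5)/5-.5] for x,y in l]);B=lambda l:np.array([[345+(x-427.5)/4-.5,185+(y+.5)/4-.5] for x,y in l])
print("easel",fit(c,E0,A([(107,33),(368,47),(337,405),(73,388)]),[.6,-.01,0]))
print("tile",fit(c,T0,A([(33,140),(210,148),(257,343),(105,333)]),[.6,-.01,0]))
j,e=fit(c,J0,B([(771,117),(740,237),(530,182),(487,315),(697,378),(664,502),(456,438)]),[.5,-.3,-.2]);print("jig",j,e)
k=ray(c,B([(574,50)]),.086)[0];p=ray(c,B([(670,100)]),.06)[0]
pv=tf(*j,[[.086,0,0]])[0];print("knob",k,"pivot",p,pv)
d=R.from_euler('z',-j[2]).apply(k-pv);print("ang",np.arctan2(d[1],-d[0]),np.hypot(d[0],d[1]))
s=r.get_state();print(R.from_quat(s["eef_rot"]).as_matrix().round(3))
E
```

```text
YT [ 0.  1. -0.]
easel (array([ 0.61029337, -0.01473787, -0.05000962]), [[-0.5, -0.9], [0.6, -0.8], [0.7, 0.9], [-0.9, 0.7]])
tile (array([0.58504531, 0.04382286, 0.06313702]), [[4.2, -0.6], [-66.9, -0.2], [-54.6, 0.2], [6.9, 0.6]])
jig [ 0.50905863 -0.30603836 -0.27563986] [[0.3, -0.6], [-0.3, 0.1], [-0.1, -1.7], [0.4, 0.1], [0.6, 0.0], [-0.0, 0.7], [-1.1, 0.8]]
knob [ 0.60940532 -0.28236139  0.086     ] pivot [ 0.59179658 -0.33077839  0.06      ] [ 0.59181223 -0.32944435  0.        ]
ang 1.6527530125659624 0.05026252887201414
[[ 0.928  0.     0.372]
 [-0.372  0.     0.928]
 [ 0.    -1.     0.   ]]
```

```bash
sed -i 's/((1,-1),(1,1),(-1,1),(-1,-1))\] # .*/((1,1),(1,-1),(-1,-1),(-1,1))]/' h.py
cat >> h.py <<'E'
JIG=[0.5091,-0.3060,-0.2756];TILE=None
def want(pos,yaxis,zaxis,off=0.0):
    """grasp point pos (19 mm behind TCP), y finger dir, z jaw dir; prints relative row, both z signs"""
    s=r.get_state();Rc=R.from_quat(s["eef_rot"]);y=np.array(yaxis)/np.linalg.norm(yaxis)
    z=np.array(zaxis,float);z-=y*(z@y);z/=np.linalg.norm(z)
    for sg in(1,-1):
        Rt=R.from_matrix(np.c_[np.cross(y,sg*z),y,sg*z]);tcp=np.array(pos)+(.019-off)*y
        d=Rc.inv().apply(tcp-s["tool_pos"]);w=(Rc.inv()*Rt).as_rotvec()
        print(sg,"tcp",tcp.round(4),"row",[round(float(v),4) for v in np.r_[d,w/np.pi]],"mm",round(1000*np.linalg.norm(d)),"deg",round(np.degrees(np.linalg.norm(w)),1))
def st():
    s=r.get_state();print(round(float(s["clock"]),2),np.round(s["tool_pos"],4),"q",np.round(s["q"],2),"F",np.round(s["contact_force"],1),"op",round(float(s["opening"]),3));return s
E
python3 - <<'E'
from h import *
c=get_calibration("top")
A=lambda l:np.array([[200+(x+.5)/5-.5,160+(y+.5)/5-.5] for x,y in l])
x,e=fit(c,T0,A([(33,140),(210,148),(257,343),(105,333)]),[.6,-.01,0]);print("tile",x,e)
Ry=R.from_euler('z',x[2]);P=tf(*x,[[0,0,.0998]])[0];print(P)
# side check
cs=get_calibration("side");q=proj(cs,tf(*x,T0));print(q.round(1))
zt=Ry.apply(ZT);yt=Ry.apply([0,1,0])
want(P+.12*zt,-zt,yt)
dn=Ry.apply([np.cos(.9),0,-np.sin(.9)]);want(P+.15*zt+[0,0,.12],dn,yt)
E
```

```text
tile [ 0.58557517 -0.00758952 -0.05975997] [[-0.5, -0.9], [0.1, -0.1], [0.7, 0.6], [-0.2, 0.3]]
[ 0.58557517 -0.00758952  0.0998    ]
[[284.7 232.2]
 [289.8 216. ]
 [322.2 294.5]
 [320.2 316.3]]
1 tcp [ 0.4908 -0.0019  0.1343] row [0.4564, 0.1044, -0.4444, 0.0624, -0.0891, -0.3854] mm 646 deg 72.1
-1 tcp [ 0.4908 -0.0019  0.1343] row [0.4564, 0.1044, -0.4444, 0.5234, 0.7475, 0.0847] mm 646 deg 164.9
1 tcp [4.567e-01 1.000e-04 2.562e-01] row [0.4239, -0.0175, -0.4552, 0.0342, -0.0983, -0.2116] mm 622 deg 42.5
-1 tcp [4.567e-01 1.000e-04 2.562e-01] row [0.4239, -0.0175, -0.4552, 0.297, 0.852, 0.048] mm 622 deg 162.6
```

```bash
python3 -m handwheel '[[[0.424,-0.018,-0.455,0.034,-0.098,-0.212],[0.424,-0.018,-0.455,0.034,-0.098,-0.212],[0.424,-0.018,-0.455,0.034,-0.098,-0.212],[0.424,-0.018,-0.455,0.034,-0.098,-0.212],[0.424,-0.018,-0.455,0.034,-0.098,-0.212],[0.424,-0.018,-0.455,0.034,-0.098,-0.212],[0.424,-0.018,-0.455,0.034,-0.098,-0.212],[0.424,-0.018,-0.455,0.034,-0.098,-0.212],[0.424,-0.018,-0.455,0.034,-0.098,-0.212],[0.424,-0.018,-0.455,0.034,-0.098,-0.212],[0.424,-0.018,-0.455,0.034,-0.098,-0.212],[0.424,-0.018,-0.455,0.034,-0.098,-0.212]]]' 1 ; cat > s.py <<'E'
from h import *
TX=[0.58557517,-0.00758952,-0.05975997];Ry=R.from_euler('z',TX[2]);P=np.array([TX[0],TX[1],.0998]);zt=Ry.apply(ZT);yt=Ry.apply([0,1,0])
E
python3 - <<'E'
from s import *
st();want(P+.12*zt,-zt,yt)
E
```

```text
clock: 1.7
tool_pos: [0.3768, 0.2362, 0.245]
eef_rot: [0.678, 0.212, 0.249, -0.658]
contact_force: [0.9, 0.4, -0.7]
opening: 1.004
1.7 [0.3768 0.2362 0.245 ] q [-1.25  0.51  0.22  2.55  1.95  0.53 -1.48] F [ 0.9  0.4 -0.7] op 1.004
1 tcp [ 0.4908 -0.0019  0.1343] row [0.0308, 0.1677, -0.2299, 0.0016, 0.0027, -0.177] mm 286 deg 31.9
-1 tcp [ 0.4908 -0.0019  0.1343] row [0.0308, 0.1677, -0.2299, -0.2737, -0.9591, -0.0024] mm 286 deg 179.5
```

```bash
python3 -m handwheel '[[[0.03,0.1,-0.23,0,0,-0.1],[0.03,0.1,-0.23,0,0,-0.1],[0.03,0.1,-0.23,0,0,-0.1],[0.03,0.1,-0.23,0,0,-0.1],[0.03,0.1,-0.23,0,0,-0.1],[0.03,0.1,-0.23,0,0,-0.1],[0.03,0.1,-0.23,0,0,-0.1],[0.03,0.1,-0.23,0,0,-0.1],[0.03,0.1,-0.23,0,0,-0.1],[0.03,0.1,-0.23,0,0,-0.1]]]' 
python3 - <<'E'
from s import *
st();want(P+.12*zt,-zt,yt)
E
```

```text
clock: 2.53
tool_pos: [0.456, 0.2375, 0.1832]
eef_rot: [0.647, 0.299, 0.348, -0.608]
contact_force: [1.2, -0.7, 2.1]
opening: 1.0
2.53 [0.456  0.2375 0.1832] q [-0.43  1.22 -1.32  2.56  1.67  2.09 -1.45] F [ 1.2 -0.7  2.1] op 1.0
1 tcp [ 0.4908 -0.0019  0.1343] row [-0.0111, 0.0758, -0.2347, 0.0101, 0.001, -0.0858] mm 247 deg 15.5
-1 tcp [ 0.4908 -0.0019  0.1343] row [-0.0111, 0.0758, -0.2347, -0.1342, -0.9899, -0.0159] mm 247 deg 179.8
```

```bash
cat > fk.py <<'E'
from h import *
import itertools
D=[([-1.156,.690,-.194,1.566,.157,.902,-.215],[.232,.58,.238],[.695,-.134,.134,-.694]),
([-1.25,.51,.22,2.55,1.95,.53,-1.48],[.3768,.2362,.245],[.678,.212,.249,-.658]),
([-.43,1.22,-1.32,2.56,1.67,2.09,-1.45],[.456,.2375,.1832],[.647,.299,.348,-.608])]
if __name__=="__main__":
    Rm=[R.from_quat(d[2]) for d in D]
    res=[]
    # orientation only: R = Rz(o1) W(q) C ; solve constants by least squares over o1 and C(rotvec)
    for s in itertools.product((1,-1),repeat=7):
        W=[R.from_euler('ZYZYZYZ',np.array(s)*d[0]) for d in D]
        f=lambda p:np.concatenate([(Rm[i].inv()*R.from_euler('z',p[0])*W[i]*R.from_rotvec(p[1:4])).as_rotvec() for i in range(3)])
        best=min((least_squares(f,np.r_[o,R.from_euler('xyz',g).as_rotvec()],max_nfev=60) for o in(0,1.57,3.1,-1.57) for g in((1.57,0,0),(-1.57,0,0),(1.57,0,1.57),(1.57,0,-1.57))),key=lambda z:z.cost)
        res.append((best.cost,s,best.x.round(3)))
    res.sort(key=lambda z:z[0])
    for x in res[:6]:print(x)
E
python3 fk.py
```

```text
Traceback (most recent call last):
  File "fk.py", line 11, in <module>
    W=[R.from_euler('ZYZYZYZ',np.array(s)*d[0]) for d in D]
       ~~~~~~~~~~~~^^^^^^^^^^^^^^^^^^^^^^^^^^^^
  File "scipy/spatial/transform/_rotation.pyx", line 1413, in scipy.spatial.transform._rotation.Rotation.from_euler
ValueError: Expected axis specification to be a non-empty string of upto 3 characters, got ZYZYZYZ
```

```bash
sed -i "s/W=\[R.from_euler('ZYZYZYZ',np.array(s)\*d\[0\]) for d in D\]/W=[rot(np.array(s)*d[0]) for d in D]/; s/^if __name__/def rot(a):return R.from_euler('ZYZ',a[:3])*R.from_euler('YZY',a[3:6])*R.from_euler('Z',a[6:])\nif __name__/" fk.py; sed -i "s/R.from_euler('Z',a\[6:\])/R.from_euler('Z',a[6])/" fk.py; timeout 300 python3 fk.py
```

```text
(np.float64(8.139515005845662e-06), (-1, 1, -1, 1, -1, 1, -1), array([-0.003,  1.209, -1.21 , -1.211]))
(np.float64(8.139515005846203e-06), (-1, -1, -1, -1, -1, -1, -1), array([3.139, 1.21 , 1.208, 1.207]))
(np.float64(0.11432538566572355), (1, 1, 1, 1, 1, 1, 1), array([-0.467,  1.341,  1.264,  1.092]))
(np.float64(0.11432538566588121), (1, -1, 1, -1, 1, -1, 1), array([-3.608,  1.283, -1.36 , -1.186]))
(np.float64(0.4674934077382357), (1, 1, 1, 1, -1, -1, -1), array([-1.926, -3.092, -2.311,  0.679]))
(np.float64(0.46749340775321324), (1, -1, 1, -1, -1, 1, -1), array([ 1.216, -1.558,  2.085,  1.083]))
```

```bash
cat > lf.py <<'E'
from fk import *
S=np.array([-1,1,-1,1,-1,1,-1])
def rows(q):
    a=S*np.array(q);f=lambda n:rot(np.r_[a[:n],np.zeros(7-n)]).as_matrix()
    return {"h":np.eye(3)[:,2],"a1":f(1)[:,0],"l1":f(2)[:,2],"a3":f(3)[:,0],"b":f(4)[:,0],"l2":f(4)[:,2],"l3":f(6)[:,2],"c":f(6)[:,0]}
if __name__=="__main__":
    for keys in(["h","l1","l2","l3"],["h","l1","a3","l2","l3"],["h","l1","a3","b","l2","l3"],["h","a1","l1","l2","l3","c"],["h","a1","l1","a3","b","l2","l3"]):
        A=np.vstack([np.c_[tuple(rows(d[0])[k] for k in keys)] for d in D]);y=np.concatenate([d[1] for d in D])
        x,*_=np.linalg.lstsq(A,y,rcond=None);print(dict(zip(keys,x.round(3))),(A@x-y).round(3))
E
python3 lf.py
```

```text
{'h': np.float64(0.364), 'l1': np.float64(0.559), 'l2': np.float64(0.339), 'l3': np.float64(0.36)} [-0.045  0.008 -0.012 -0.023  0.017 -0.011  0.01   0.013  0.024]
{'h': np.float64(0.361), 'l1': np.float64(0.576), 'a3': np.float64(-0.025), 'l2': np.float64(0.363), 'l3': np.float64(0.363)} [-0.041  0.016 -0.005 -0.027  0.007 -0.014  0.014  0.     0.02 ]
{'h': np.float64(0.364), 'l1': np.float64(0.561), 'a3': np.float64(-0.041), 'b': np.float64(-0.022), 'l2': np.float64(0.365), 'l3': np.float64(0.369)} [-0.04   0.011  0.005 -0.021  0.008 -0.022  0.014  0.003  0.017]
{'h': np.float64(0.312), 'a1': np.float64(-0.056), 'l1': np.float64(0.642), 'l2': np.float64(0.372), 'l3': np.float64(0.349), 'c': np.float64(0.024)} [-0.046  0.007 -0.011 -0.011  0.001 -0.001  0.005  0.025  0.012]
{'h': np.float64(0.354), 'a1': np.float64(-0.038), 'l1': np.float64(0.602), 'a3': np.float64(-0.031), 'b': np.float64(-0.021), 'l2': np.float64(0.373), 'l3': np.float64(0.379)} [-0.043  0.012  0.006 -0.017 -0.004 -0.016  0.012  0.01   0.01 ]
```

```bash
python3 - <<'E'
from lf import *
def rw(q):
    a=S*np.array(q);f=lambda n:rot(np.r_[a[:n],np.zeros(7-n)]).as_matrix()
    d=rows(q);d.update(y2=f(2)[:,1],y4=f(4)[:,1],y6=f(6)[:,1]);return d
import itertools
out=[]
for n in range(0,4):
  for ex in itertools.combinations(["y2","y4","y6","a1","a3","b","c"],n):
    keys=["h","l1","l2","l3",*ex]
    A=np.vstack([np.c_[tuple(rw(d[0])[k] for k in keys)] for d in D]);y=np.concatenate([d[1] for d in D])
    x,*_=np.linalg.lstsq(A,y,rcond=None);out.append((n,np.abs(A@x-y).max().round(4),dict(zip(keys,[float(v) for v in x.round(3)]))))
for n in range(4):
    for o in sorted([o for o in out if o[0]==n],key=lambda o:o[1])[:3]:print(o)
E
```

```text
(0, np.float64(0.0446), {'h': 0.364, 'l1': 0.559, 'l2': 0.339, 'l3': 0.36})
(1, np.float64(0.0098), {'h': 0.372, 'l1': 0.553, 'l2': 0.347, 'l3': 0.341, 'y4': -0.042})
(1, np.float64(0.0145), {'h': 0.315, 'l1': 0.578, 'l2': 0.341, 'l3': 0.312, 'y2': -0.043})
(1, np.float64(0.0391), {'h': 0.369, 'l1': 0.553, 'l2': 0.339, 'l3': 0.362, 'y6': -0.007})
(2, np.float64(0.0005), {'h': 0.351, 'l1': 0.562, 'l2': 0.345, 'l3': 0.328, 'y2': -0.016, 'y4': -0.03})
(2, np.float64(0.0066), {'h': 0.001, 'l1': 0.811, 'l2': 0.578, 'l3': 0.127, 'a3': -0.157, 'c': 0.22})
(2, np.float64(0.0075), {'h': 0.379, 'l1': 0.527, 'l2': 0.339, 'l3': 0.333, 'y4': -0.046, 'a1': 0.021})
(3, np.float64(0.0002), {'h': 0.351, 'l1': 0.563, 'l2': 0.346, 'l3': 0.328, 'y2': -0.016, 'y4': -0.03, 'b': 0.001})
(3, np.float64(0.0005), {'h': 0.351, 'l1': 0.562, 'l2': 0.345, 'l3': 0.328, 'y2': -0.016, 'y4': -0.03, 'y6': 0.0})
(3, np.float64(0.0005), {'h': 0.35, 'l1': 0.564, 'l2': 0.346, 'l3': 0.328, 'y2': -0.017, 'y4': -0.029, 'a1': -0.002})
```

```bash
cat > ik.py <<'E'
from lf import *
LO=np.array([-3.01,-.46,-1.47,.13,-1,.04,-2.66]);HI=np.array([3.01,2.08,1.51,2.56,4.14,2.09,2.66])
def fk(q):
    a=S*np.array(q);f=lambda n:rot(np.r_[a[:n],np.zeros(7-n)]).as_matrix()
    F2,F4,F6=f(2),f(4),f(6)
    return np.array([0,0,.351])+.562*F2[:,2]-.016*F2[:,1]+.345*F4[:,2]-.030*F4[:,1]+.328*F6[:,2], rot(a)*R.from_rotvec([1.209,-1.21,-1.211])
def ori(y,z,sg=1):
    y=np.array(y)/np.linalg.norm(y);z=np.array(z,float);z-=y*(z@y);z/=np.linalg.norm(z);return R.from_matrix(np.c_[np.cross(y,sg*z),y,sg*z])
def ik(p,Rt,q0,m=.03):
    def e(q):
        pp,rr=fk(q);return np.r_[(pp-p)*5,(rr.inv()*Rt).as_rotvec(),.001*(q-q0)]
    s=least_squares(e,np.clip(q0,LO+m+.001,HI-m-.001),bounds=(LO+m,HI-m),max_nfev=80);pp,rr=fk(s.x)
    return s.x,np.linalg.norm(pp-p),(rr.inv()*Rt).magnitude()
E
cat > t1.py <<'E'
from ik import *
from s import *
rng=np.random.default_rng(0);qc=r.get_state()["q"]
for ph in(20,35,50):
    a=np.radians(ph);y=Ry.apply([np.cos(a),0,-np.sin(a)])
    for sg in(1,-1):
        sol=[]
        for k in range(25):
            q,ep,er=ik(P+.019*y,ori(y,yt,sg),rng.uniform(LO,HI) if k else qc)
            if ep<.002 and er<.01:
                q2,e2,f2=ik(P-.081*y,ori(y,yt,sg),q)
                sol.append((round(float(np.abs(q-qc).max()),2),q.round(2).tolist(),q2.round(2).tolist(),round(e2,3),round(f2,2)))
        sol.sort();print(ph,sg,len(sol));[print("  ",x) for x in sol[:4]]
E
timeout 500 python3 t1.py
```

```text
20 1 0
20 -1 0
35 1 20
   (0.95, [0.5, 1.5, -1.24, 2.51, 2.62, 1.83, -0.52], [0.48, 1.23, -1.44, 2.53, 2.08, 1.66, -0.61], np.float64(0.033), 0.22)
   (0.98, [0.43, 1.4, -1.06, 2.52, 2.65, 1.75, -0.71], [0.48, 1.23, -1.44, 2.53, 2.08, 1.66, -0.61], np.float64(0.033), 0.22)
   (0.98, [0.51, 1.53, -1.29, 2.51, 2.62, 1.85, -0.47], [0.48, 1.23, -1.44, 2.53, 2.08, 1.66, -0.61], np.float64(0.033), 0.22)
   (1.0, [0.39, 1.35, -0.97, 2.52, 2.67, 1.71, -0.8], [0.48, 1.23, -1.44, 2.53, 2.08, 1.66, -0.61], np.float64(0.033), 0.22)
35 -1 11
   (3.35, [0.14, 1.2, -0.51, 2.53, 2.79, 1.59, 1.9], [0.48, 1.23, -1.44, 2.53, 2.08, 1.66, 2.53], np.float64(0.033), 0.22)
   (3.35, [0.14, 1.2, -0.51, 2.53, 2.79, 1.59, 1.9], [0.48, 1.23, -1.44, 2.53, 2.08, 1.66, 2.53], np.float64(0.033), 0.22)
   (3.35, [0.14, 1.2, -0.51, 2.53, 2.79, 1.59, 1.9], [0.48, 1.23, -1.44, 2.53, 2.08, 1.66, 2.53], np.float64(0.033), 0.22)
   (3.35, [0.14, 1.2, -0.51, 2.53, 2.79, 1.59, 1.9], [0.48, 1.23, -1.44, 2.53, 2.08, 1.66, 2.53], np.float64(0.033), 0.22)
50 1 12
   (0.9, [0.47, 1.19, -1.07, 2.38, 2.34, 1.29, -0.63], [0.54, 1.1
[... 249 characters left out ...]
 1.14, -1.44, 2.53, 2.03, 1.49, -0.58], np.float64(0.002), 0.01)
   (0.97, [0.33, 1.06, -0.78, 2.38, 2.47, 1.12, -0.88], [0.54, 1.14, -1.44, 2.53, 2.03, 1.49, -0.58], np.float64(0.002), 0.01)
50 -1 10
   (2.22, [-0.52, 1.15, 0.72, 2.42, 3.54, 1.08, 0.78], [0.54, 1.14, -1.44, 2.53, 2.03, 1.49, 2.56], np.float64(0.002), 0.01)
   (2.31, [-0.48, 1.11, 0.63, 2.42, 3.48, 1.04, 0.86], [0.54, 1.14, -1.44, 2.53, 2.03, 1.49, 2.56], np.float64(0.002), 0.01)
   (2.58, [-0.35, 1.02, 0.37, 2.41, 3.28, 0.95, 1.13], [0.54, 1.14, -1.44, 2.53, 2.03, 1.49, 2.56], np.float64(0.002), 0.01)
   (2.61, [-0.68, 1.51, 1.29, 2.43, 3.84, 1.47, 0.24], [0.54, 1.14, -1.44, 2.53, 2.03, 1.49, 2.56], np.float64(0.002), 0.01)
```

```bash
cat > t2.py <<'E'
from ik import *
from s import *
qc=r.get_state()["q"];Rj=R.from_euler('z',JIG[2]);C=np.array([*JIG[:2],.042])
def go(q,p,y,z,sg,n=8):
    p0,r0=fk(q);rt=ori(y,z,sg);dw=(r0.inv()*rt).as_rotvec()
    for i in range(1,n+1): q,ep,er=ik(p0+(p-p0)*i/n,r0*R.from_rotvec(dw*i/n),q,.02)
    return q,ep,er
for ph in(45,50,55):
    a=np.radians(ph);y=Ry.apply([np.cos(a),0,-np.sin(a)])
    q,e1,f1=go(qc,P+[-.04,0,.10]+.019*y,y,yt,1);g,e2,f2=go(q,P+.019*y,y,yt,1)
    l,e3,f3=go(g,P+.019*y+[0,0,.15],y,yt,1)
    print(ph,"pre",q.round(2),e1.round(3),f1.round(2),"grasp",g.round(2),e2.round(3),f2.round(2),"lift",l.round(2),e3.round(3))
    b=a-np.radians(20) # tool lean relative to tile normal
    for o in(1,-1):
        y2=Rj.apply([-o*np.sin(b),0,-np.cos(b)]);z2=Rj.apply([0,o,0])
        up,e4,f4=go(l,C+.019*y2+[0,0,.1],y2,z2,1,16);d,e5,f5=go(up,C+.019*y2,y2,z2,1)
        print("   place",o,up.round(2),e4.round(3),f4.round(2),d.round(2),e5.round(3),f5.round(2))
E
timeout 500 python3 t2.py
```

```text
Traceback (most recent call last):
  File "t2.py", line 12, in <module>
    print(ph,"pre",q.round(2),e1.round(3),f1.round(2),"grasp",g.round(2),e2.round(3),f2.round(2),"lift",l.round(2),e3.round(3))
                                          ^^^^^^^^
AttributeError: 'float' object has no attribute 'round'
```

```bash
sed -i -E 's/([ef][1-5])\.round\(([23])\)/round(float(\1),3)/g' t2.py; timeout 500 python3 t2.py
```

```text
45 pre [ 0.55  1.14 -1.45  2.53  2.11  1.54 -0.58] 0.0 0.0 grasp [ 0.53  1.37 -1.28  2.43  2.38  1.58 -0.5 ] 0.0 0.0 lift [ 0.62  1.01 -1.45  2.38  2.04  1.33 -0.43] 0.0
   place 1 [ 0.91  1.26 -1.25  1.31  0.94  1.72  0.99] 0.0 0.0 [ 0.9   1.39 -1.2   1.33  1.04  1.62  0.98] 0.0 0.0
   place -1 [ 0.65  0.76 -0.22  2.14  2.88  0.19  2.09] 0.0 0.0 [ 0.67  0.98 -0.26  2.15  2.92  0.41  2.09] 0.0 0.0
50 pre [ 0.59  1.09 -1.45  2.46  2.02  1.4  -0.49] 0.0 0.0 grasp [ 0.55  1.32 -1.29  2.37  2.26  1.46 -0.45] 0.0 0.0 lift [ 0.64  0.97 -1.45  2.3   1.92  1.23 -0.33] 0.0
   place 1 [ 0.87  1.29 -1.23  1.23  0.92  1.82  1.02] 0.0 0.0 [ 0.86  1.41 -1.19  1.23  1.01  1.72  1.02] 0.0 0.0
   place -1 [ 0.82  0.81 -0.47  2.21  2.62  0.38  2.41] 0.0 0.0 [ 0.84  1.04 -0.51  2.21  2.72  0.61  2.39] 0.0 0.0
55 pre [ 0.61  1.06 -1.45  2.39  1.91  1.3  -0.39] 0.0 0.0 grasp [ 0.57  1.28 -1.3   2.31  2.14  1.35 -0.38] 0.0 0.0 lift [ 0.65  0.95 -1.45  2.23  1.79  1.16 -0.21] 0.0
   place 1 [ 0.84  1.32 -1.21  1.14  0.89  1.91  1.06] 0.0 0.0 [ 0.83  1.44 -1.17  1.14  0.98  1.81  1.07] 0.0 0.0
   place -1 [ 0.95  0.88 -0.67  2.27  2.59  0.58  2.5 ] 0.0 0.0 [ 0.95  1.12 -0.67  2.26  2.71  0.79  2.49] 0.0 0.0
```

```bash
cat >> s.py <<'E'
def Y(ph):
    a=np.radians(ph);return Ry.apply([np.cos(a),0,-np.sin(a)])
E
python3 - <<'E'
from s import *
y=Y(47);want(P+[-.04,0,.13],y,yt)
E
```

```text
1 tcp [ 0.5585 -0.0084  0.2159] row [0.0948, 0.0839, -0.2367, 0.0101, -0.0014, 0.0642] mm 268 deg 11.7
-1 tcp [ 0.5585 -0.0084  0.2159] row [0.0948, 0.0839, -0.2367, -0.1005, 0.9934, 0.0158] mm 268 deg 179.7
```

```bash
python3 -m handwheel '[[[0.11,0.04,-0.06,0,0,0.06],[0.11,0.04,-0.06,0,0,0.06],[0.11,0.04,-0.06,0,0,0.06],[0.095,0.084,-0.237,0.01,0,0.064],[0.095,0.084,-0.237,0.01,0,0.064],[0.095,0.084,-0.237,0.01,0,0.064],[0.095,0.084,-0.237,0.01,0,0.064],[0.095,0.084,-0.237,0.01,0,0.064],[0.095,0.084,-0.237,0.01,0,0.064],[0.095,0.084,-0.237,0.01,0,0.064],[0.095,0.084,-0.237,0.01,0,0.064],[0.095,0.084,-0.237,0.01,0,0.064]]]' 
python3 - <<'E'
from s import *
st();y=Y(47);want(P+[-.04,0,.13],y,yt);want(P,y,yt)
E
```

```text
clock: 3.53
tool_pos: [0.5607, -0.0078, 0.2231]
eef_rot: [0.664, 0.244, 0.282, -0.648]
contact_force: [-1.5, 0.6, 0.2]
opening: 1.002
3.53 [ 0.5607 -0.0078  0.2231] q [ 0.59  1.   -1.44  2.47  2.03  1.37 -0.53] F [-1.5  0.6  0.2] op 1.002
1 tcp [ 0.5585 -0.0084  0.2159] row [-0.0065, 0.0037, -0.0007, 0.0002, 0.0008, 0.0038] mm 8 deg 0.7
-1 tcp [ 0.5585 -0.0084  0.2159] row [-0.0065, 0.0037, -0.0007, 0.006, -0.9992, -0.0003] mm 8 deg 179.9
1 tcp [ 0.5985 -0.0084  0.0859] row [-0.0674, 0.1252, 0.0019, 0.0002, 0.0008, 0.0038] mm 142 deg 0.7
-1 tcp [ 0.5985 -0.0084  0.0859] row [-0.0674, 0.1252, 0.0019, 0.006, -0.9992, -0.0003] mm 142 deg 179.9
```

```bash
python3 - <<'E'
from s import *
c=get_calibration("wrist");im=snapshot("wrist").copy();p=proj(c,tf(*TX,T0));print(p.round(1))
for a in p: cv2.drawMarker(im,tuple(int(round(v)) for v in a),(255,0,0),cv2.MARKER_CROSS,14,1)
cv2.imwrite("pics/w1.png",im[:,:,::-1])
E
```

```text
[[380.3 241.5]
 [270.6 241.1]
 [276.3  19.9]
 [375.5  20.2]]
```

View pics/w1.png

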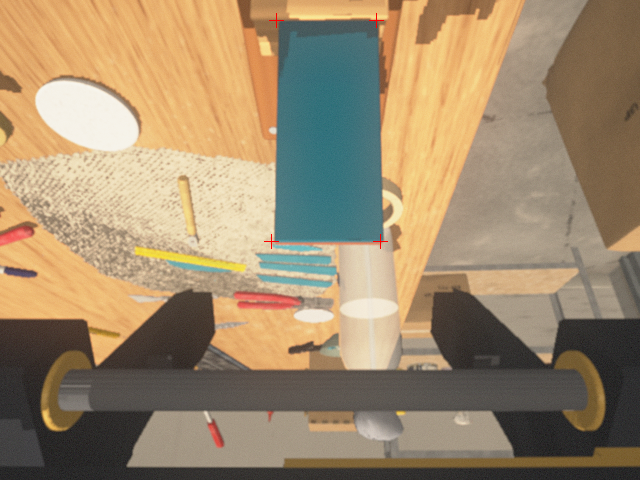

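The wrist picture shows the glaze with its corners at (274..383, 241) and (278..378, 19). That is about 2–3 px right of the prediction, so the tile is roughly 1.3 mm further towards +y.

```bash
python3 -m handwheel '[[[-0.017,0.031,0.003,0,0,0.004],[-0.034,0.062,0.003,0,0,0.004],[-0.048,0.09,0.003,0,0,0.004],[-0.058,0.108,0.003,0,0,0.004],[-0.064,0.119,0.003,0,0,0.004],[-0.067,0.125,0.003,0,0,0.004],[-0.067,0.125,0.003,0,0,0.004],[-0.067,0.125,0.003,0,0,0.004],[-0.067,0.125,0.003,0,0,0.004]]]'
python3 - <<'E'
from s import *
st();want(P+.0013*yt,Y(47),yt)
E
```

```text
clock: 4.33
tool_pos: [0.5987, -0.0084, 0.0873]
eef_rot: [0.666, 0.24, 0.278, -0.649]
contact_force: [-0.5, 0.6, 0.6]
opening: 1.0
4.33 [ 0.5987 -0.0084  0.0873] q [ 0.52  1.32 -1.24  2.4   2.34  1.49 -0.52] F [-0.5  0.6  0.6] op 1.0
1 tcp [ 0.5986 -0.0071  0.0859] row [-0.001, 0.0009, 0.0014, 0.0005, 0.0007, 0.0002] mm 2 deg 0.1
-1 tcp [ 0.5986 -0.0071  0.0859] row [-0.001, 0.0009, 0.0014, 0.0002, -0.9993, -0.0007] mm 2 deg 179.9
```

```bash
python3 -m handwheel '[[[-0.001,0.001,0.001,0,0,0],[-0.001,0.001,0.001,0,0,0],[-0.001,0.001,0.001,0,0,0],[-0.001,0.001,0.001,0,0,0],[-0.001,0.001,0.001,0,0,0],[-0.001,0.001,0.001,0,0,0],[-0.001,0.001,0.001,0,0,0],[-0.001,0.001,0.001,0,0,0],[-0.001,0.001,0.001,0,0,0],[-0.001,0.001,0.001,0,0,0]]]' -1 20
python3 - <<'E'
from s import *
s=st();print(R.from_quat(s["eef_rot"]).inv().apply([0,0,1]))
E
```

```text
clock: 5.17
tool_pos: [0.5986, -0.0079, 0.0852]
eef_rot: [0.666, 0.24, 0.279, -0.649]
contact_force: [-0.8, 2.2, 5.4]
opening: 0.697
5.17 [ 0.5986 -0.0079  0.0852] q [ 0.52  1.33 -1.24  2.4   2.35  1.5  -0.52] F [-0.8  2.2  5.4] op 0.697
[ 0.68208098 -0.73127391 -0.00200109]
```

```bash
python3 -m handwheel '[[[0.007,-0.007,0,0,0,0],[0.017,-0.018,0,0,0,0],[0.027,-0.029,0,0,0,0],[0.041,-0.044,0,0,0,0],[0.055,-0.059,0,0,0,0],[0.075,-0.08,0,0,0,0],[0.09,-0.096,0,0,0,0],[0.1,-0.107,0,0,0,0],[0.109,-0.117,0,0,0,0],[0.109,-0.117,0,0,0,0],[0.109,-0.117,0,0,0,0]]]'
python3 - <<'E'
from s import *
st();Rj=R.from_euler('z',JIG[2])
b=np.radians(27);y=Rj.apply([-np.sin(b),0,-np.cos(b)]);want([JIG[0],JIG[1],.21],y,Rj.apply([0,1,0]))
c=get_calibration("wrist");im=snapshot("wrist");cv2.imwrite("pics/w2.png",im[:,:,::-1])
E
```

```text
clock: 6.08
tool_pos: [0.598, -0.0093, 0.2443]
eef_rot: [0.668, 0.238, 0.278, -0.648]
contact_force: [-0.6, 0.5, -3.6]
opening: 0.692
6.08 [ 0.598  -0.0093  0.2443] q [ 0.62  0.95 -1.41  2.33  1.98  1.23 -0.4 ] F [-0.6  0.5 -3.6] op 0.692
1 tcp [ 0.5008 -0.3037  0.1931] row [-0.0933, -0.0148, -0.2997, -0.0083, 0.0716, 0.3868] mm 314 deg 70.8
-1 tcp [ 0.5008 -0.3037  0.1931] row [-0.0933, -0.0148, -0.2997, 0.5343, -0.7644, 0.0115] mm 314 deg 167.9
```

View pics/w2.png

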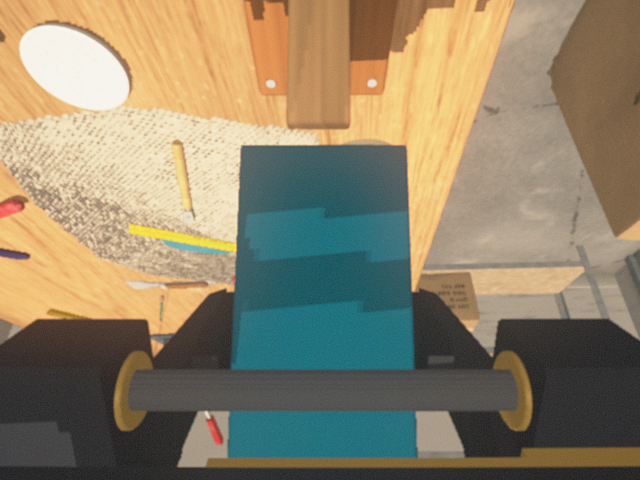

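The tile is held, with its lower glaze edge at v=146 from u=242 to u=406, and it is clear of the easel. Next I'll fit its pose in the hand.

```bash
cat >> s.py <<'E'
def inhand(c,s,bl,br,l2,r2,g=(27.,0,0)):
    """tile in tool frame: lean b (deg, about jaw axis), centre offsets (tool x,y) from grasp pt, lateral, roll"""
    Rc=R.from_quat(s["eef_rot"])
    def pts(p,L):
        b=np.radians(p[0]);zt_=np.array([np.sin(b),-np.cos(b),0]);xt_=np.array([np.cos(b),np.sin(b),0])*1.0
        # y_tool = -cos b zt - sin b xt ; x_tool = ... 
        xt_=np.array([np.cos(b),-np.sin(b),0]);zt_=np.array([-np.sin(b),-np.cos(b),0])
        o=np.array([p[1],-.019+p[2],p[3]]);o=[o+.006*zt_+a*xt_+w*np.array([0,0,1]) for a,w in L]
        return proj(c,s["tool_pos"]+Rc.apply(np.array(o)))
    def f(p):
        q=pts(p,[(-.07,-.031),(-.07,.031),(.05,-.031),(.05,.031)])
        ln=lambda a,d,m:((d-a)[0]*(m-a)[1]-(d-a)[1]*(m-a)[0])/np.linalg.norm(d-a)
        return np.r_[q[0]-bl,q[1]-br,ln(q[0],q[2],np.array(l2)),ln(q[1],q[3],np.array(r2))]
    o=least_squares(f,[*g,0.]);return o.x,f(o.x)
E
python3 - <<'E'
from s import *
s=r.get_state();c=get_calibration("wrist");print(c["T"].round(3).tolist())
im=snapshot("wrist").astype(int)
for v in(150,170,200,230,260,285):
    row=im[v];m=(row[:,2]-row[:,0]>40);i=np.where(m[200:440])[0]+200;print(v,i.min(),i.max())
col=im[:,330];print([(v,col[v].tolist()) for v in range(140,152)])
E
```

```text
[[0.062, 0.505, 0.861, 0.445], [0.998, -0.027, -0.056, 0.001], [-0.005, 0.862, -0.506, 0.301], [0.0, 0.0, 0.0, 1.0]]Traceback (most recent call last):
  File "<stdin>", line 5, in <module>
    return umr_minimum(a, axis, None, out, keepdims, initial, where)
ValueError: zero-size array to reduction operation minimum which has no identity
```

```bash
python3 - <<'E'
from s import *
s=r.get_state();c=get_calibration("wrist")
im=snapshot("wrist").astype(int);m=(im[:,:,0]<60)&(im[:,:,2]-im[:,:,0]>30)
lr=[]
for v in range(155,290,8):
    i=np.where(m[v,225:425])[0]+225
    if len(i): lr.append((v,i.min()-.5,i.max()+.5))
lr=np.array(lr);print(lr[[0,len(lr)//2,-1]])
top=np.where(m[:,330])[0].min()-.5;top2=np.where(m[:,260])[0].min()-.5;top3=np.where(m[:,395])[0].min()-.5;print(top,top2,top3)
L=np.polyfit(lr[:,0],lr[:,1],1);Q=np.polyfit(lr[:,0],lr[:,2],1)
print([np.abs(np.polyval(k,lr[:,0])-lr[:,j]).max() for k,j in((L,1),(Q,2))])
a=[np.polyval(L,top2),top2];b=[np.polyval(Q,top3),top3]
print(a,b,inhand(c,s,a,b,[np.polyval(L,285),285],[np.polyval(Q,285),285]))
E
```

```text
[[155.  297.5 298.5]
 [219.  266.5 386.5]
 [283.  237.5 409.5]]
159.5 233.5 234.5
[np.float64(10.250000000000057), np.float64(36.45098039215691)]
[np.float64(256.5932904411765), np.float64(233.5)] [np.float64(390.07000612745105), np.float64(234.5)] (array([ 9.01401419e+01, -1.62351742e-02, -1.82118421e-02,  1.48985279e-03]), array([ 2.33761292,  0.44724305,  2.08110806, -0.41506127, -1.85919766,
       -1.67903262]))
```

```bash
python3 - <<'E'
from s import *
s=r.get_state();c=get_calibration("wrist")
im=snapshot("wrist").astype(int)
for v in(160,240,285,440):
    print(v,[(u,im[v,u].tolist()) for u in list(range(226,246,2))],[(u,im[v,u].tolist()) for u in range(402,422,2)])
print([(v,im[v,330].tolist()) for v in range(140,152)])
print(inhand(c,s,[241.5,145.5],[406.5,145.5],[229,440],[415.5,440]))
E
```

```text
160 [(226, [238, 220, 185]), (228, [242, 228, 197]), (230, [236, 219, 182]), (232, [236, 221, 187]), (234, [243, 231, 201]), (236, [241, 227, 194]), (238, [244, 228, 193]), (240, [179, 160, 137]), (242, [84, 98, 99]), (244, [85, 99, 101])] [(402, [95, 99, 98]), (404, [94, 97, 96]), (406, [127, 110, 97]), (408, [247, 196, 123]), (410, [246, 215, 135]), (412, [246, 215, 139]), (414, [245, 214, 136]), (416, [244, 205, 127]), (418, [245, 208, 133]), (420, [243, 199, 125])]
240 [(226, [238, 222, 186]), (228, [239, 224, 190]), (230, [238, 223, 190]), (232, [234, 218, 179]), (234, [229, 210, 170]), (236, [162, 148, 125]), (238, [72, 95, 99]), (240, [67, 96, 98]), (242, [67, 100, 105]), (244, [75, 124, 134])] [(402, [68, 117, 125]), (404, [69, 118, 128]), (406, [65, 115, 123]), (408, [69, 106, 113]), (410, [218, 167, 123]), (412, [243, 203, 132]), (414, [242, 205, 135]), (416, [241, 196, 127]), (418, [235, 180, 115]), (420, [239, 190, 125])]
285 [(226, [212, 170, 132]), (228, [212, 171, 133]), (230, [195, 165, 133]), (232, [204, 147, 121]), (234, [155, 112, 99]), (236, [55, 90, 97]), (238, [
[... 511 characters left out ...]
9]), (244, [45, 117, 126])] [(402, [37, 113, 128]), (404, [42, 117, 129]), (406, [46, 118, 130]), (408, [39, 113, 125]), (410, [44, 120, 131]), (412, [40, 111, 124]), (414, [38, 108, 117]), (416, [116, 123, 118]), (418, [170, 155, 136]), (420, [169, 156, 139])]
[(140, [238, 189, 118]), (141, [236, 182, 114]), (142, [236, 181, 115]), (143, [231, 171, 110]), (144, [194, 147, 104]), (145, [118, 107, 92]), (146, [79, 94, 100]), (147, [70, 94, 97]), (148, [72, 96, 98]), (149, [66, 92, 96]), (150, [72, 94, 97]), (151, [71, 95, 98])]
(array([2.66365143e+01, 1.46911718e-03, 8.56152126e-04, 3.02325367e-04]), array([-0.82595889, -0.09261211, -0.81264077,  0.09100087,  0.7314235 ,
        0.71952708]))
```

```bash
python3 -m handwheel '[[[-0.093,-0.015,-0.3,-0.008,0.072,0.387],[-0.093,-0.015,-0.3,-0.008,0.072,0.387],[-0.093,-0.015,-0.3,-0.008,0.072,0.387],[-0.093,-0.015,-0.3,-0.008,0.072,0.387],[-0.093,-0.015,-0.3,-0.008,0.072,0.387],[-0.093,-0.015,-0.3,-0.008,0.072,0.387],[-0.093,-0.015,-0.3,-0.008,0.072,0.387],[-0.093,-0.015,-0.3,-0.008,0.072,0.387],[-0.093,-0.015,-0.3,-0.008,0.072,0.387],[-0.093,-0.015,-0.3,-0.008,0.072,0.387],[-0.093,-0.015,-0.3,-0.008,0.072,0.387],[-0.093,-0.015,-0.3,-0.008,0.072,0.387]]]'
cat >> s.py <<'E'
Rj=R.from_euler('z',JIG[2])
def place(h,b=26.6,J=JIG,o=(.0015,.0009,0)):
    b=np.radians(b);y=Rj.apply([-np.sin(b),0,-np.cos(b)]);z=Rj.apply([0,1,0]);x=np.cross(y,z)
    g=np.array([J[0],J[1],.042+h])-o[0]*x-o[1]*y-o[2]*z
    want(g,y,z)
E
python3 - <<'E'
from s import *
st();place(.1)
E
```

```text
clock: 7.28
tool_pos: [0.5034, -0.3022, 0.1891]
eef_rot: [-0.656, 0.26, 0.071, 0.705]
contact_force: [-0.3, 0.9, -2.8]
opening: 0.698
7.28 [ 0.5034 -0.3022  0.1891] q [ 0.86  1.14 -1.12  1.24  0.78  1.76  1.09] F [-0.3  0.9 -2.8] op 0.698
1 tcp [ 0.5    -0.3034  0.1265] row [0.0261, 0.0569, -0.0024, -0.0011, 0.0004, -0.0042] mm 63 deg 0.8
-1 tcp [ 0.5    -0.3034  0.1265] row [0.0261, 0.0569, -0.0024, -0.0066, -0.9996, 0.0018] mm 63 deg 179.9
```

```bash
python3 -m handwheel '[[[0.013,0.028,-0.001,0,0,-0.002],[0.026,0.057,-0.002,-0.001,0,-0.004],[0.038,0.08,-0.002,-0.001,0,-0.004],[0.0485,0.1016,-0.0024,-0.001,0,-0.004],[0.0485,0.1016,-0.0024,-0.001,0,-0.004],[0.0485,0.1016,-0.0024,-0.001,0,-0.004],[0.0485,0.1016,-0.0024,-0.001,0,-0.004]]]'
python3 - <<'E'
from s import *
s=st();place(.05)
im=snapshot("top");a=cv2.resize(im[175:320,345:438],None,fx=4,fy=4,interpolation=cv2.INTER_CUBIC)
w=snapshot("wrist");w2=cv2.resize(w,(427,320))
o=np.zeros((580,800,3),np.uint8);o[:580,:372]=a;o[:320,373:]=w2
cv2.imwrite("pics/p1.png",o[:,:,::-1]);cv2.imwrite("pics/w3.png",w[:,:,::-1])
E
```

```text
clock: 7.87
tool_pos: [0.4991, -0.3037, 0.0817]
eef_rot: [-0.66, 0.252, 0.065, 0.705]
contact_force: [0.7, -0.5, -2.0]
opening: 0.693
7.87 [ 0.4991 -0.3037  0.0817] q [ 0.87  1.26 -1.08  1.32  0.88  1.6   1.05] F [ 0.7 -0.5 -2. ] op 0.693
1 tcp [ 0.5    -0.3034  0.0765] row [0.003, 0.0044, 0.0005, 0.0, 0.001, 0.0024] mm 5 deg 0.5
-1 tcp [ 0.5    -0.3034  0.0765] row [0.003, 0.0044, 0.0005, 0.0037, -0.999, -0.0001] mm 5 deg 179.8
```

View pics/p1.png

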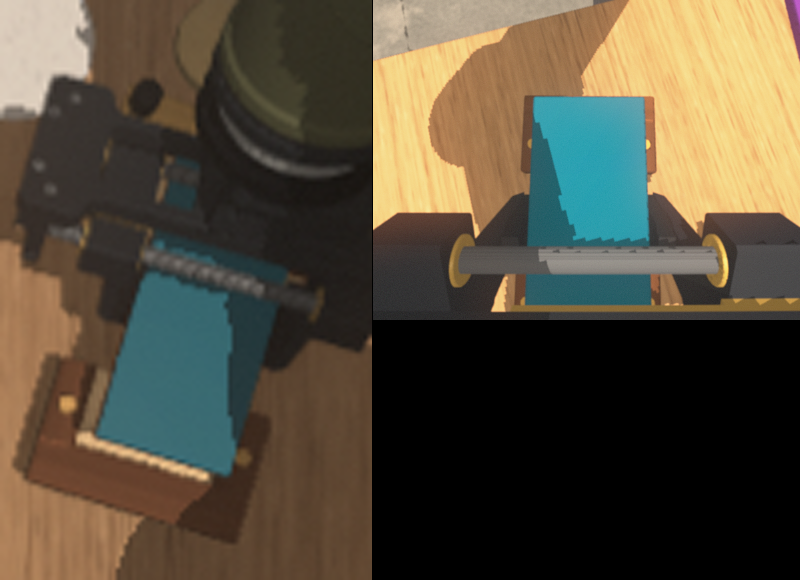

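```bash
python3 - <<'E'
from s import *
c=get_calibration("top");s=r.get_state()
B=lambda l:np.array([[345+(x+.5)/4-.5,175+(y+.5)/4-.5] for x,y in l])
w=ray(c,B([(100,438),(231,475)]),.103);l=Rj.inv().apply(w-[*JIG[:2],0]);print("tile near corners in jig",l.round(4),"exp -.07,+-.031")
# predicted from FK + in-hand
Rc=R.from_quat(s["eef_rot"]);b=np.radians(26.6)
xt=Rc.apply([np.cos(b),-np.sin(b),0]);zt=Rc.apply([-np.sin(b),-np.cos(b),0]);cen=s["tool_pos"]+Rc.apply([.0015,-.0181,0])
print("xt,zt in jig",Rj.inv().apply(xt).round(3),Rj.inv().apply(zt).round(3),"cen",Rj.inv().apply(cen-[*JIG[:2],0]).round(4))
# wrist: jig near corners predicted
cw=get_calibration("wrist");print(proj(cw,tf(*JIG,[[-.097,-.052,.046],[-.097,.052,.046],[-.035,-.052,.046],[-.035,.052,.046],[-.073,.034,.046],[-.073,-.034,.046]])).round(1))
yt=Rc.apply([0,0,1]);print(proj(cw,[cen+.006*zt-.07*xt+w*.031*yt for w in(-1,1)]).round(1))
im=cv2.imread("pics/w3.png");cv2.imwrite("pics/w3c.png",cv2.resize(im[120:300,200:460],None,fx=3,fy=3,interpolation=cv2.INTER_CUBIC))
E
```

```text
tile near corners in jig [[-0.0704  0.0274  0.103 ]
 [-0.0695 -0.0325  0.103 ]] exp -.07,+-.031
xt,zt in jig [1.    0.002 0.009] [-0.009 -0.001  1.   ] cen [-0.0003 -0.0006  0.0979]
[[226.4 141.7]
 [421.8 142.3]
 [221.2 257.5]
 [426.3 258.1]
 [389.1 185.7]
 [258.9 185.2]]
[[240.7 147.7]
 [403.9 147.8]]
```

View pics/w3c.png

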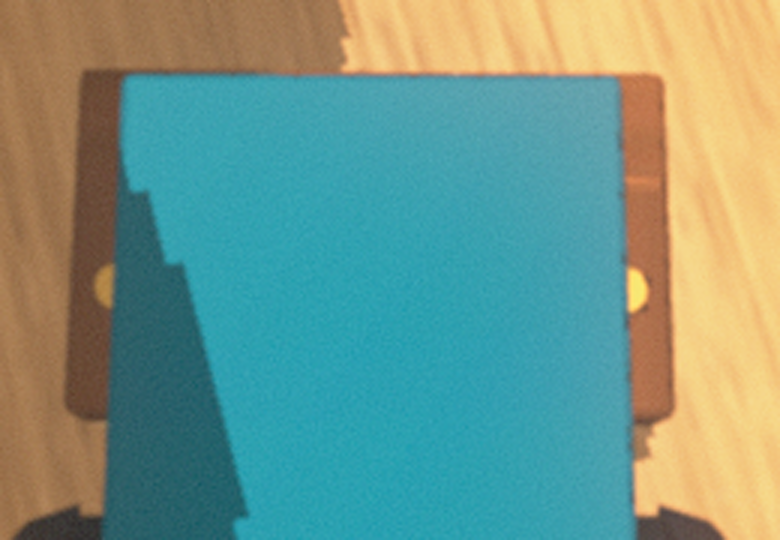

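Jig corners in the wrist view, at (226.7,143), (421,144), (222,259) and (424,260), match the prediction to about 1 mm. The tile's near edge at (240–407, 146) is centred between them, and only about +1 mm along jig x is needed.

```bash
python3 -m handwheel '[[[0.007,0.012,0.001,0,0,0],[0.012,0.023,0.001,0,0,0],[0.017,0.032,0.001,0,0,0],[0.02,0.038,0.001,0,0,0],[0.0215,0.041,0.001,0,0,0],[0.0215,0.041,0.001,0,0,0],[0.0215,0.041,0.001,0,0,0],[0.0215,0.041,0.001,0,0,0]]]'
cat >> s.py <<'E'
def cen():
    s=st();Rc=R.from_quat(s["eef_rot"]);b=np.radians(26.6);xt=Rc.apply([np.cos(b),-np.sin(b),0])
    print("xt",Rj.inv().apply(xt).round(3),"yt",Rj.inv().apply(Rc.apply([0,0,1])).round(3),"cen",Rj.inv().apply(s["tool_pos"]+Rc.apply([.0015,-.0181,0])-[*JIG[:2],0]).round(4))
E
python3 - <<'E'
from s import *
cen();w=snapshot("wrist");cv2.imwrite("pics/w4c.png",cv2.resize(w[110:300,200:460],None,fx=3,fy=3,interpolation=cv2.INTER_CUBIC)[:,:,::-1])
E
```

```text
clock: 8.63
tool_pos: [0.5003, -0.3033, 0.0345]
eef_rot: [-0.66, 0.253, 0.065, 0.704]
contact_force: [0.6, -0.2, -2.5]
opening: 0.698
8.63 [ 0.5003 -0.3033  0.0345] q [ 0.86  1.32 -1.06  1.31  0.92  1.56  1.04] F [ 0.6 -0.2 -2.5] op 0.698
xt [1.    0.002 0.006] yt [-0.002  1.     0.001] cen [0.0002 0.0003 0.0501]
```

View pics/w4c.png

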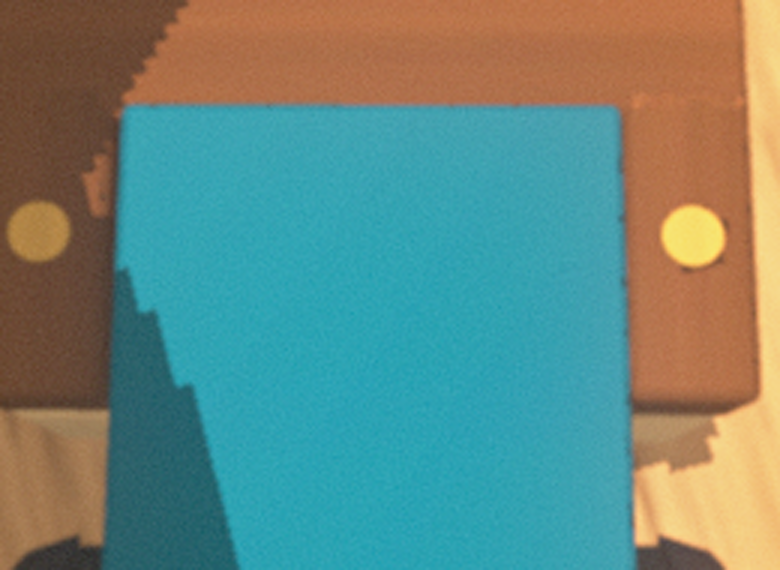

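The screws at (38,231) and (693,236) and the seam at v=101 show the tile about 0.7 mm to +y, with around 2.8 mm of end clearance. It is already entering the pocket, so I'll lower it gently.

```bash
python3 -m handwheel '[[[0,0.001,-0.0005,0,0,0],[0.001,0.002,-0.0005,0,0,0],[0.0015,0.003,-0.0005,0,0,0],[0.002,0.004,-0.0005,0,0,0],[0.0025,0.005,-0.0005,0,0,0],[0.003,0.006,-0.0005,0,0,0],[0.003,0.006,-0.0005,0,0,0],[0.003,0.006,-0.0005,0,0,0]]]'
python3 -c "
from s import *
cen()"
```

```text
clock: 9.35
tool_pos: [0.4998, -0.3038, 0.0273]
eef_rot: [-0.66, 0.253, 0.066, 0.704]
contact_force: [0.3, -0.8, -2.1]
opening: 0.696
9.35 [ 0.4998 -0.3038  0.0273] q [ 0.86  1.33 -1.06  1.31  0.93  1.55  1.04] F [ 0.3 -0.8 -2.1] op 0.696
xt [1.    0.002 0.005] yt [-0.002  1.     0.   ] cen [-0.0001 -0.0004  0.0429]
```

```bash
python3 -m handwheel '[[[0.0003,0.0005,0,0,0,0],[0.0005,0.001,0,0,0,0],[0.0005,0.001,0,0,0,0],[0.0005,0.001,0,0,0,0]]]'
python3 -c "
from s import *
cen()"
```

```text
clock: 9.68
tool_pos: [0.4999, -0.3038, 0.0263]
eef_rot: [-0.66, 0.253, 0.066, 0.704]
contact_force: [0.6, 0.4, -2.2]
opening: 0.693
9.68 [ 0.4999 -0.3038  0.0263] q [ 0.86  1.33 -1.05  1.31  0.93  1.55  1.04] F [ 0.6  0.4 -2.2] op 0.693
xt [1.    0.002 0.005] yt [-0.002  1.     0.   ] cen [-0.0001 -0.0004  0.0418]
```

```bash
python3 -m handwheel '[[[0.0003,0.0005,0,0,0,0],[0.0005,0.001,0,0,0,0],[0.0005,0.001,0,0,0,0],[0.0005,0.001,0,0,0,0]]]'; python3 -m handwheel '[[[0.0003,0.0005,0,0,0,0],[0.0005,0.001,0,0,0,0],[0.0005,0.001,0,0,0,0],[0.0005,0.001,0,0,0,0]]]'
python3 -c "
from s import *
cen()"
```

```text
clock: 10.02
tool_pos: [0.4999, -0.3039, 0.0252]
eef_rot: [-0.66, 0.253, 0.066, 0.704]
contact_force: [-0.1, 0.1, -2.5]
opening: 0.697
clock: 10.35
tool_pos: [0.4999, -0.3039, 0.024]
eef_rot: [-0.66, 0.253, 0.066, 0.704]
contact_force: [-1.5, -0.4, -2.2]
opening: 0.694
10.35 [ 0.4999 -0.3039  0.024 ] q [ 0.86  1.33 -1.05  1.31  0.93  1.55  1.04] F [-1.5 -0.4 -2.2] op 0.694
xt [1.    0.002 0.005] yt [-0.002  1.     0.   ] cen [-0.0001 -0.0004  0.0396]
```

```bash
for i in 1 2 3; do python3 -m handwheel '[[[0.0003,0.0005,0,0,0,0],[0.0005,0.001,0,0,0,0],[0.0005,0.001,0,0,0,0]]]' | grep -E "tool_pos|force"; done
python3 -c "
from s import *
cen()"
```

```text
tool_pos: [0.4999, -0.3039, 0.0229]
contact_force: [0.2, 0.4, -1.3]
tool_pos: [0.5, -0.3039, 0.0227]
contact_force: [-0.6, 0.1, 4.3]
tool_pos: [0.5, -0.3039, 0.0227]
contact_force: [-0.9, -0.0, 9.4]
11.1 [ 0.5    -0.3039  0.0227] q [ 0.85  1.34 -1.05  1.31  0.93  1.55  1.04] F [-0.9 -0.   9.4] op 0.696
xt [1.    0.003 0.005] yt [-0.003  1.    -0.   ] cen [-0.     -0.0004  0.0382]
```

```bash
python3 -m handwheel '[[[-0.0005,-0.001,0,0,0,0],[-0.0005,-0.001,0,0,0,0],[-0.0005,-0.001,0,0,0,0]]]'|grep force; python3 -m handwheel '[[[0,0,0,0,0,0],[0,0,0,0,0,0],[0,0,0,0,0,0],[0,0,0,0,0,0],[0,0,0,0,0,0],[0,0,0,0,0,0]]]' 0.9
python3 -c "
from s import *
cen()"
```

```text
contact_force: [-0.8, 0.2, 6.9]
clock: 11.85
tool_pos: [0.4999, -0.3038, 0.0216]
eef_rot: [-0.66, 0.253, 0.066, 0.704]
contact_force: [0.1, -0.0, 0.2]
opening: 0.949
11.85 [ 0.4999 -0.3038  0.0216] q [ 0.86  1.34 -1.05  1.31  0.93  1.54  1.04] F [ 0.1 -0.   0.2] op 0.949
xt [1.    0.002 0.005] yt [-0.002  1.     0.   ] cen [-0.0001 -0.0004  0.0372]
```

```bash
python3 -m handwheel '[[[-0.004,-0.009,0,0,0,0],[-0.013,-0.027,0,0,0,0],[-0.027,-0.054,0,0,0,0],[-0.045,-0.09,0,0,0,0],[-0.063,-0.125,0,0,0,0],[-0.07,-0.14,0,0,0,0],[-0.07,-0.14,0,0,0,0],[-0.07,-0.14,0,0,0,0]]]'
python3 - <<'E'
from s import *
st();w=snapshot("wrist");cw=get_calibration("wrist")
t=snapshot("top");sd=snapshot("side")
cv2.imwrite("pics/w5.png",w[:,:,::-1])
o=np.zeros((600,800,3),np.uint8);o[:300,:400]=cv2.resize(w,(400,300));o[:300,400:800]=cv2.resize(t[170:320,320:520],(400,300));o[300:,:]=cv2.resize(sd[190:290,260:420],(800,500),interpolation=cv2.INTER_CUBIC)[:300]
cv2.imwrite("pics/p2.png",o[:,:,::-1])
E
```

```text
clock: 12.52
tool_pos: [0.4996, -0.3039, 0.1794]
eef_rot: [-0.661, 0.252, 0.065, 0.704]
contact_force: [-0.4, 0.3, -0.4]
opening: 0.952
12.52 [ 0.4996 -0.3039  0.1794] q [ 0.87  1.14 -1.13  1.27  0.8   1.72  1.08] F [-0.4  0.3 -0.4] op 0.952
```

View pics/p2.png

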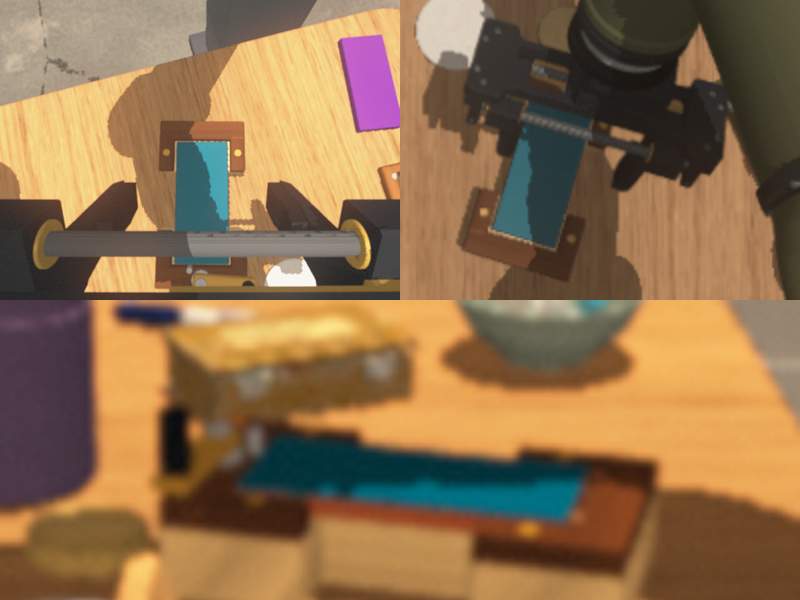

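The composite shows the tile seated in the pocket with a gap visible around the near end, glaze up. The disc and lid are undisturbed, and the button and knob are still open at the far end.

```bash
cat >> s.py <<'E'
PV=tf(*JIG,[[.086,0,0]])[0]
def knob(th,z): return PV+Rj.apply([-.05*np.cos(th),.05*np.sin(th),0])+[0,0,z]
def jaw(th): return Rj.apply([-np.sin(th),-np.cos(th),0])
E
cat > t3.py <<'E'
from ik import *
from s import *
q0=r.get_state()["q"]
def go(q,p,y,z,sg,n=10):
    p0,r0=fk(q);rt=ori(y,z,sg);dw=(r0.inv()*rt).as_rotvec()
    for i in range(1,n+1): q,ep,er=ik(p0+(p-p0)*i/n,r0*R.from_rotvec(dw*i/n),q,.02)
    return q,round(float(ep),4),round(float(er),3)
for sg in(1,-1):
    q=q0
    for th,h in((1.65,.1),(1.65,0),(1.1,0),(.55,0),(0,0),(0,.1)):
        q,e,f=go(q,knob(th,.062+h),[0,0,-1],jaw(th),sg);print(sg,th,h,q.round(2),e,f)
E
python3 t3.py; python3 - <<'E'
from s import *
im=snapshot("top");print([(np.round(b["bbox"]).tolist(),round(b["confidence"],2)) for b in boxes_of("knob","top")[:3]])
E
```

```text
1 1.65 0.1 [ 0.93  1.21 -1.43  1.45  1.2   1.48  2.3 ] 0.0 0.0
1 1.65 0 [ 0.92  1.34 -1.36  1.5   1.32  1.39  2.25] 0.0 0.0
1 1.1 0 [ 0.97  1.37 -1.45  1.64  1.42  1.44  2.64] 0.0049 0.061
1 0.55 0 [ 0.42  0.9  -0.04  1.98  1.64  0.06  2.64] 0.0173 0.267
1 0 0 [ 0.45  0.9  -0.02  2.    2.23  0.06  2.64] 0.0181 0.28
1 0 0.1 [ 0.44  0.72 -0.01  2.08  2.22  0.06  2.64] 0.0256 0.381
-1 1.65 0.1 [ 0.74  0.94 -0.78  1.46  0.72  1.04 -0.56] 0.0 0.0
-1 1.65 0 [ 0.71  1.06 -0.71  1.51  0.82  0.88 -0.63] 0.0 0.0
-1 1.1 0 [ 0.79  1.07 -0.81  1.6   0.94  0.91 -0.19] 0.0 0.0
-1 0.55 0 [ 0.87  1.09 -0.91  1.65  1.03  0.96  0.31] 0.0 0.0
-1 0 0 [ 0.95  1.13 -1.    1.65  1.1   1.03  0.86] 0.0 0.0
-1 0 0.1 [ 0.98  1.   -1.09  1.6   0.96  1.15  0.95] 0.0 0.0
[([365.0, 221.0, 415.0, 294.0], 0.58)]
```

```bash
python3 - <<'E'
from s import *
want(knob(1.65,.165+.019),[0,0,-1],jaw(1.65))
E
```

```text
1 tcp [ 0.6092 -0.2825  0.165 ] row [0.0957, -0.0344, 0.0503, -0.1093, -0.4649, -0.1185] mm 113 deg 88.6
-1 tcp [ 0.6092 -0.2825  0.165 ] row [0.0957, -0.0344, 0.0503, 0.1211, 0.5157, -0.1118] mm 113 deg 97.5
```

```bash
python3 -m handwheel '[[[0.02,-0.06,0.02,0.06,0.25,-0.06],[0.05,-0.05,0.03,0.121,0.516,-0.112],[0.09,-0.04,0.05,0.121,0.516,-0.112],[0.0957,-0.0344,0.0503,0.121,0.516,-0.112],[0.0957,-0.0344,0.0503,0.121,0.516,-0.112],[0.0957,-0.0344,0.0503,0.121,0.516,-0.112],[0.0957,-0.0344,0.0503,0.121,0.516,-0.112],[0.0957,-0.0344,0.0503,0.121,0.516,-0.112],[0.0957,-0.0344,0.0503,0.121,0.516,-0.112],[0.0957,-0.0344,0.0503,0.121,0.516,-0.112],[0.0957,-0.0344,0.0503,0.121,0.516,-0.112],[0.0957,-0.0344,0.0503,0.121,0.516,-0.112]]]' 0.2
python3 -m handwheel '[[[0,0,0,0,0,0],[0,0,0,0,0,0],[0,0,0,0,0,0],[0,0,0,0,0,0]]]' |grep clock
python3 - <<'E'
from s import *
st();want(knob(1.65,.165+.019),[0,0,-1],jaw(1.65))
w=snapshot("wrist");cw=get_calibration("wrist");p=proj(cw,[knob(1.65,.086),PV+[0,0,.06],*tf(*JIG,[[.073,.034,.046],[.073,-.034,.046]])]);print(p.round(1))
w=w.copy()
for a in p: cv2.drawMarker(w,tuple(int(round(v)) for v in a),(255,0,0),cv2.MARKER_CROSS,12,1)
cv2.imwrite("pics/w6.png",w[:,:,::-1])
E
```

```text
clock: 13.77
tool_pos: [0.6091, -0.2829, 0.1656]
eef_rot: [-0.453, 0.561, -0.52, 0.459]
contact_force: [-0.2, 1.4, -0.5]
opening: 0.601
clock: 14.1
14.1 [ 0.6101 -0.2829  0.1661] q [ 0.78  0.98 -0.86  1.4   0.72  1.14 -0.34] F [ 0.2 -0.2  0.4] op 0.602
1 tcp [ 0.6092 -0.2825  0.165 ] row [-0.0002, 0.0012, -0.0009, -0.0194, -0.9382, -0.0202] mm 1 deg 169.0
-1 tcp [ 0.6092 -0.2825  0.165 ] row [-0.0002, 0.0012, -0.0009, 0.0137, 0.0614, -0.0132] mm 1 deg 11.6
[[324.4 254.6]
 [311.8 311.6]
 [300.  257. ]
 [290.9 343. ]]
```

View pics/w6.png

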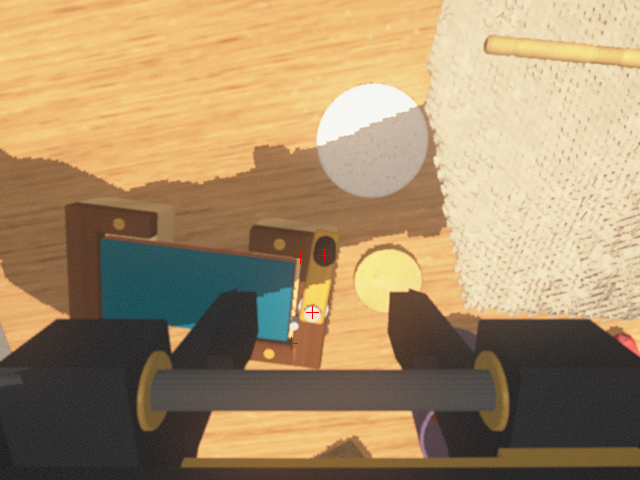

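The wrist view shows the tile seated at both ends, the pivot where predicted at (312,312), and the knob at about (324,250). The disc and lid are untouched.

```bash
python3 - <<'E'
from s import *
cw=get_calibration("wrist")
for th in(1.5,1.65,1.8):print(th,proj(cw,[knob(th,.086),knob(th,.058)]).round(1).tolist())
want(knob(1.65,.065+.019),[0,0,-1],jaw(1.65))
E
```

```text
1.5 [[312.1, 253.1], [314.8, 241.3]]
1.65 [[324.4, 254.6], [325.9, 242.7]]
1.8 [[336.4, 257.9], [336.7, 245.7]]
1 tcp [ 0.6092 -0.2825  0.065 ] row [0.0045, 0.1011, 0.0029, -0.0195, -0.9384, -0.0201] mm 101 deg 169.0
-1 tcp [ 0.6092 -0.2825  0.065 ] row [0.0045, 0.1011, 0.0029, 0.0136, 0.0612, -0.0132] mm 101 deg 11.5
```

```bash
python3 -m handwheel '[[[0.001,0.03,0.001,0.014,0.061,-0.013],[0.003,0.06,0.002,0.014,0.061,-0.013],[0.004,0.08,0.003,0.014,0.061,-0.013],[0.0045,0.093,0.003,0.014,0.061,-0.013],[0.0045,0.101,0.003,0.014,0.061,-0.013],[0.0045,0.101,0.003,0.014,0.061,-0.013],[0.0045,0.101,0.003,0.014,0.061,-0.013]]]'
python3 -m handwheel '[[[0,0,0,0,0,0],[0,0,0,0,0,0],[0,0,0,0,0,0],[0,0,0,0,0,0],[0,0,0,0,0,0],[0,0,0,0,0,0],[0,0,0,0,0,0],[0,0,0,0,0,0]]]' -1 6
python3 - <<'E'
from s import *
s=st();Rc=R.from_quat(s["eef_rot"])
p=s["tool_pos"];d=Rj.inv().apply(p-PV);print("th",np.arctan2(d[1],-d[0]),np.hypot(d[0],d[1]))
# rows for arc, tool frame, from theta0
th0=1.65;base=knob(th0,0)
for th in np.arange(1.5,-.061,-.15):
    a=R.from_euler('z',-(th-th0)) # jaw turns ccw as th falls
    print(round(th,2),Rc.inv().apply(knob(th,0)-base).round(4),(Rc.inv().apply([0,0,th0-th])/np.pi).round(4))
E
```

```text
clock: 14.73
tool_pos: [0.6099, -0.2825, 0.0661]
eef_rot: [0.403, -0.58, 0.581, -0.405]
contact_force: [0.8, 0.2, 0.5]
opening: 0.599
clock: 15.4
tool_pos: [0.6092, -0.2824, 0.0659]
eef_rot: [0.403, -0.58, 0.581, -0.404]
contact_force: [0.2, 0.8, 1.8]
opening: 0.159
15.4 [ 0.6092 -0.2824  0.0659] q [ 0.72  1.06 -0.73  1.51  0.84  0.9  -0.65] F [0.2 0.8 1.8] op 0.159
th 1.649024236560936 0.05015395442013981
1.5 [ 0.0006 -0.     -0.0075] [ 0.     -0.0477  0.0001]
1.35 [ 0.0022 -0.     -0.0148] [ 0.     -0.0955  0.0002]
1.2 [ 0.005  -0.     -0.0217] [ 0.     -0.1432  0.0003]
1.05 [ 0.0087 -0.0001 -0.0282] [ 0.     -0.191   0.0004]
0.9 [ 0.0134 -0.0001 -0.0341] [ 0.     -0.2387  0.0005]
0.75 [ 0.0189 -0.0001 -0.0392] [ 0.     -0.2865  0.0006]
0.6 [ 0.0251 -0.0001 -0.0434] [ 0.     -0.3342  0.0007]
0.45 [ 0.0319 -0.0001 -0.0466] [ 0.     -0.382   0.0008]
0.3 [ 0.0391 -0.0001 -0.0488] [ 0.     -0.4297  0.0009]
0.15 [ 0.0465 -0.0001 -0.0499] [ 0.     -0.4775  0.001 ]
0.0 [ 0.054  -0.0001 -0.0498] [ 0.     -0.5252  0.0011]
```

```bash
python3 -m handwheel '[[[0.0003,0,-0.004,0,-0.024,0],[0.0006,0,-0.0075,0,-0.048,0],[0.0013,0,-0.011,0,-0.072,0],[0.0022,0,-0.0148,0,-0.0955,0],[0.0035,0,-0.0183,0,-0.119,0],[0.005,0,-0.0217,0,-0.143,0],[0.0068,0,-0.025,0,-0.167,0],[0.0087,0,-0.0282,0,-0.191,0],[0.0134,0,-0.0341,0,-0.2387,0],[0.0189,0,-0.0392,0,-0.2865,0],[0.0189,0,-0.0392,0,-0.2865,0],[0.0189,0,-0.0392,0,-0.2865,0]]]'
cat >> s.py <<'E'
def ang():
    s=st();d=Rj.inv().apply(s["tool_pos"]-PV);print("th",np.arctan2(d[1],-d[0]),"rad",np.hypot(d[0],d[1]));z=Rj.inv().apply(R.from_quat(s["eef_rot"]).apply([0,0,1]));print("jaw th",np.arctan2(z[0],z[1]))
E
python3 -c "
from s import *
ang()"
```

```text
clock: 16.4
tool_pos: [0.5651, -0.2862, 0.0657]
eef_rot: [-0.616, 0.346, -0.347, 0.616]
contact_force: [-2.7, 0.5, 4.3]
opening: 0.151
16.4 [ 0.5651 -0.2862  0.0657] q [ 0.85  1.08 -0.9   1.64  1.01  0.95  0.11] F [-2.7  0.5  4.3] op 0.151
th 0.7408581770836932 rad 0.05076420533327233
jaw th 0.7491287899339611
```

```bash
python3 -m handwheel '[[[0.0003,0,-0.004,0,-0.024,0],[0.0006,0,-0.0075,0,-0.048,0],[0.0013,0,-0.011,0,-0.072,0],[0.0022,0,-0.0148,0,-0.0955,0],[0.0035,0,-0.0183,0,-0.119,0],[0.005,0,-0.0217,0,-0.143,0],[0.0068,0,-0.025,0,-0.167,0],[0.0087,0,-0.0282,0,-0.191,0],[0.011,0,-0.031,0,-0.215,0],[0.0134,0,-0.0341,0,-0.239,0],[0.0134,0,-0.0341,0,-0.239,0],[0.0134,0,-0.0341,0,-0.239,0]]]'
python3 -c "
from s import *
ang()"
```

```text
clock: 17.4
tool_pos: [0.5423, -0.3156, 0.0656]
eef_rot: [0.701, -0.098, 0.097, -0.7]
contact_force: [-4.9, 1.0, 5.7]
opening: 0.151
17.4 [ 0.5423 -0.3156  0.0656] q [ 0.95  1.13 -1.02  1.65  1.11  1.04  0.85] F [-4.9  1.   5.7] op 0.151
th -0.003259933659740634 rad 0.0514329336964091
jaw th 0.0009851221191497148
```

```bash
for i in 1 2 3; do python3 -m handwheel '[[[0,0,-0.0005,0,0,0],[0,0,-0.001,0,0,0],[0,0,-0.001,0,0,0]]]' | grep force; python3 -c "
from s import *
s=r.get_state();print(Rj.inv().apply(s['contact_force']).round(1));ang()"|grep -v q; done
```

```text
contact_force: [-4.7, 2.0, 4.5]
[-5.   0.7  4.5]
th -0.005527389055688323 rad 0.051409657164875305
jaw th 0.00021900599362473756
contact_force: [-4.0, 2.5, 4.2]
[-4.5  1.3  4.2]
th -0.017445933795635415 rad 0.05141314521714312
jaw th -0.0001240663944298707
contact_force: [-4.2, 4.0, 5.1]
[-5.1  2.7  5.1]
th -0.01737108103450649 rad 0.0514110866981605
jaw th -0.0008745102572558893
```

```bash
python3 -m handwheel '[[[0,0,-0.001,0,0,0],[0,0,-0.0015,0,0,0],[0,0,-0.0015,0,0,0],[0,0,-0.0015,0,0,0]]]'; python3 -c "
from s import *
s=r.get_state();print(Rj.inv().apply(s['contact_force']).round(1));ang()"
python3 -m handwheel '[[[0,0,0,0,0,0],[0,0,0,0,0,0],[0,0,0,0,0,0],[0,0,0,0,0,0],[0,0,0,0,0,0]]]' 0.2; python3 -m handwheel '[[[0,-0.01,0,0,0,0],[0,-0.03,0,0,0,0],[0,-0.06,0,0,0,0],[0,-0.1,0,0,0,0],[0,-0.14,0,0,0,0],[0,-0.17,0,0,0,0],[0,-0.17,0,0,0,0]]]'
```

```text
clock: 18.48
tool_pos: [0.5422, -0.3164, 0.0656]
eef_rot: [-0.699, 0.096, -0.096, 0.702]
contact_force: [-3.5, 6.3, 3.4]
opening: 0.158
[-5.   5.1  3.4]
18.48 [ 0.5422 -0.3164  0.0656] q [ 0.96  1.13 -1.03  1.65  1.11  1.04  0.86] F [-3.5  6.3  3.4] op 0.158
th -0.018959720784212142 rad 0.05138664915663775
jaw th -0.0019347308318031827
clock: 18.9
tool_pos: [0.5426, -0.3205, 0.0655]
eef_rot: [0.701, -0.096, 0.098, -0.7]
contact_force: [-0.0, -0.3, -0.3]
opening: 0.509
clock: 19.48
tool_pos: [0.5459, -0.3192, 0.2437]
eef_rot: [0.701, -0.092, 0.102, -0.7]
contact_force: [-0.4, -0.4, -0.1]
opening: 0.599
```

```bash
python3 - <<'E'
from s import *
w=snapshot("wrist");cw=get_calibration("wrist");cv2.imwrite("pics/w7.png",w[:,:,::-1])
print(proj(cw,[knob(0,.086),knob(0,.058),knob(.1,.086),PV+[0,0,.06]]).round(1).tolist())
s=r.get_state();print(R.from_quat(s["eef_rot"]).inv().apply([[-.1,.3,.05]]).round(3))
E
```

```text
[[327.1, 214.2], [326.8, 206.3], [333.6, 214.5], [326.5, 262.9]]
[[-0.177 -0.052  0.262]]
```

```bash
python3 -m handwheel '[[[-0.18,-0.05,0.26,0,0,0],[-0.18,-0.05,0.26,0,0,0],[-0.18,-0.05,0.26,0,0,0],[-0.18,-0.05,0.26,0,0,0],[-0.18,-0.05,0.26,0,0,0],[-0.18,-0.05,0.26,0,0,0],[-0.18,-0.05,0.26,0,0,0],[-0.18,-0.05,0.26,0,0,0],[-0.18,-0.05,0.26,0,0,0],[-0.18,-0.05,0.26,0,0,0]]]'
python3 - <<'E'
from s import *
w=cv2.imread("pics/w7.png");t=snapshot("top")[:,:,::-1];sd=snapshot("side")[:,:,::-1]
o=np.zeros((600,800,3),np.uint8);o[:300,:400]=cv2.resize(w,(400,300));o[:300,400:]=cv2.resize(w[150:300,230:430],(400,300),interpolation=cv2.INTER_CUBIC)
o[300:,:400]=cv2.resize(t[165:315,310:510],(400,300),interpolation=cv2.INTER_CUBIC);o[300:,400:]=cv2.resize(sd[190:280,270:390],(400,300),interpolation=cv2.INTER_CUBIC)
cv2.imwrite("pics/p3.png",o)
E
```

```text
clock: 20.37
tool_pos: [0.4388, -0.02, 0.2851]
eef_rot: [0.701, -0.095, 0.096, -0.7]
contact_force: [-0.9, -1.3, 0.2]
opening: 0.602
```

View pics/p3.png

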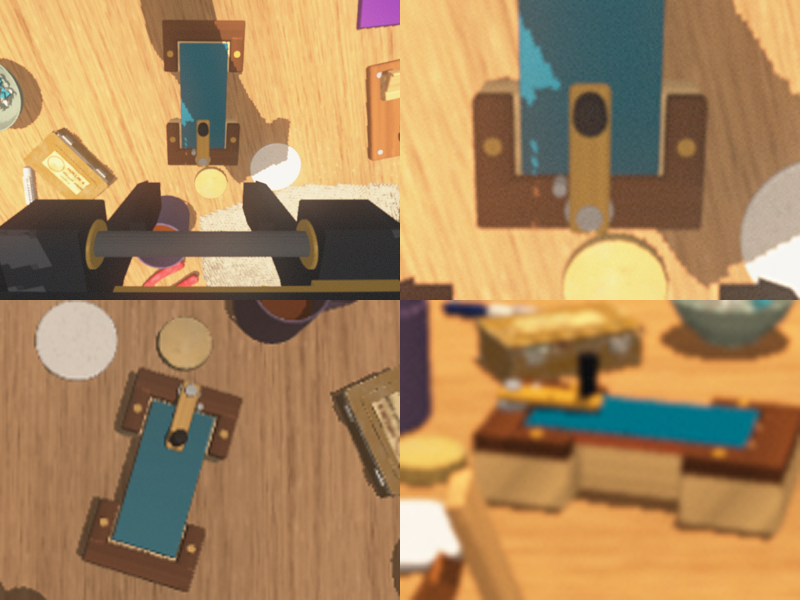

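The last picture shows the tile flat in the pocket with an even gap all round, glaze up. The button lies straight along the jig over the tile's end at its stop. The disc and lid are in place and the arm is clear.

```bash
python3 -c "
from plant import job
print(job.finish_job())"
```

```text
the job is handed in; nothing more can be done
None
```

I moved the teal tile from the easel into the jig pocket, glaze up, and swung the turn-button over its end to the stop. Then I let go, drew the arm clear and handed the job in at about 20.4 s.

**Last checks:**
- **Tile:** the wrist, top and side pictures show it flat in the pocket, with a visible gap all round.
- **Button:** it reads about -0.02 rad by the arm's pose, within my jig-fit error of zero. It stopped moving while the push force rose to about 5 N, and it was still lined up after release.
- **Bystanders:** the disc and lid look unmoved.
- **Forces:** the highest I read was about 9 N, when the tile touched down. I read them only at the end of each move.

**Disagreements:**
- The tile touched down about 4 mm lower than my wrist-camera estimate of its place in the hand, so that estimate was off. The pictures still show it seated.
- A top-camera reading while the tile hovered put it 1.5 to 2.5 mm off sideways. I trusted the wrist view, which put it within 1 mm.
- An early approach pose was out of reach and ran joints 4 and 6 up to their range limits. I worked out the arm's kinematics and gripped the tile at a lean of about 27 degrees instead.

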